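# Probe a module's test spot on the sloped rest

### The job

Lay the loose joystick board lengthwise and flat on the narrow sloped rest, lower end just above the lip, silver-plate end uphill, and let go of it. Then take the spring test probe out of its stand and press its tip lightly on the round brass spot on the board's silver plate, square to the board's face, so that the sprung tip is pushed about half-way in. Finish holding the probe like that, the fingers still gripping it, the board still in place and the other things on the bench left where they are.

Things in the scene. Friction and masses are not known exactly. Their poses are not given: they have to be found in the camera images.
- board_mid (a point): Centre of the loose joystick board, half-way up its beige plate (42 x 68 x 6 mm in x, y, z; z is its upward normal). It lies at the robot's left among two empty frames, in any of three places (not those in the black tray). Round black joystick towards +y, top 10 mm above the underside; flat silver plate towards -y. Both are narrower: grip the long edges, along x.
- board_spot (a point): Centre of the round brass test spot, 10 mm in diameter, on top of the silver plate (22 x 17 mm, top 9 mm above the board's underside), 23.5 mm from the board's middle towards -y. Same axes as the board.
- rest_seat (a point): Centre of the sloped rest's top face, 50 mm above the bench: aluminium strip 88 x 32 mm on two legs and a dark base 120 x 76 x 8 mm, fixed. It slopes 20 degrees: x points uphill (away from the robot), z is the face's normal. A board overhangs it 5 mm on each side. The lip at the low end stands 6 mm above the face, its inner side at x = -40 mm, so a board against it is centred at x = -6 mm.
- stand: Probe stand, fixed to the bench: a grey block 56 x 56 mm, 45 mm high, with a vertical hole 11 mm wide through its middle. Origin: centre of its underside.
- probe_grip (a point): Mid-handle point on the spring probe's axis; z points up the handle. It starts upright in the stand, its collar on the block. Below this point: handle 16 mm in diameter for 26 mm, collar 24 mm in diameter and 6 mm thick, nose 9 mm in diameter and 18 mm long, then the sprung tip, a brass needle standing 20 mm out. Above: 26 mm of handle and a 4 mm cap. 70 g.
- probe_tip (a point): The very end of the sprung tip, 70 mm below probe_grip on the probe's axis when not pressed.
- plunger (a joint): How far the sprung tip is pushed into the probe, m: 0 fully out, 0.012 at its stop. The spring pushes with 0.9 N at 0, growing by 0.3 N a mm: 2.7 N half-way, 4.5 N at the stop, beyond which it is rigid.
- frame_1: Empty beige carrier frame with two openings, 48 x 72 x 10 mm, loose, a bystander. Origin: centre of its underside.
- frame_2: Second empty beige carrier frame, 48 x 72 x 10 mm, loose, a bystander. Origin: centre of its underside.
- loupe_1: Black eye loupe, 36 mm in diameter and 36 mm high, loose, a bystander. Origin: centre of its underside.
- puck: White puck, 54 mm in diameter and 14 mm high, loose, a bystander. Origin: centre of its underside.
- pin_block: Small block with five pins on top, 18 x 26 x 15 mm, loose, a bystander. Origin: centre of its underside.
Things that resemble listed ones, but are neither listed nor needed, are in the scene too. What is shaped like the part that bears board_mid but turquoise is not meant.

How it is judged:
By the outcome, as a careful person would: the job done as asked, in the order asked, and still so for the second after the job is handed in, while the arm keeps its last pose, push and grip.
It also fails if it takes over 58 s, if anything falls off the work surface, if the arm or the gripper's body presses on something with over 40 N, if the wrist force passes 120 N, or if a joint passes its speed limit or range.

### The arm

A 7-joint arm with a two-finger parallel gripper is mounted at the origin on a cart in front of the work surface, level with it; the furniture and walls round the work are solid. World frame = base frame: x ahead of the robot, y to its left, z up, the work surface at z = 0. Lengths are in mm, angles in rad, forces in N, time in s.
With the tool pointing down it reaches from about 400 to 875 mm from the base axis. Payload 4.4 kg.
Tool frame: the origin (TCP) lies between the finger pads; the fingertips stand ctrl.finger_overhang ahead of it and the grasp point (between the pads) lies 11 mm behind it (ctrl.finger_overhang is the distance from the TCP to the fingertips, in mm); z points along the fingers, y is the direction in which the jaws open and shut (so a half turn about z gives the same grasp; the last joint's range is limited). The gripper opens to 85 mm and grips with 20 to 120 N. Pads are 22 mm wide; open, the fingers measure 114 mm over their backs; the gripper's body (76 mm by 85 mm) begins 54 mm behind the grasp point. The pads swing forward as they close: fully open they stand 13 mm farther back than shut.
Start: joints at [-1.209, 0.628, 0.038, 1.517, -0.027, 0.996, -0.02], TCP at [269.645, 591.447, 239.313] pointing down, gripper open.
Joint ranges: [-3.06, 3.06], [-0.37, 2.12], [-1.25, 1.32], [0.18, 2.47], [-1.1, 4.24], [0.23, 1.98], [-2.94, 2.94]. Speed limits (rad/s): [2.57, 2.57, 3.14, 3.14, 3.14, 3.14, 3.14].

### API

Orientations are given as [roll, pitch, yaw] about the fixed x, y, z axes, in that order (R = Rz(yaw) Ry(pitch) Rx(roll)).
In Python, from cell import ctrl gives the robot as it stands. The module is installed in compiled form; this text tells all that it offers.
- The arm moves only by the tool step_arm, never from a script. Its argument "deltas" is a list that holds one entry, the list of rows, each a list of 7 numbers: the opening, from 0 (shut) to 1 (fully open), then the shift along the world's x, y, z in mm, then the turn, a rotation vector about the world's x, y, z in rad. In form: [[[grip, tx, ty, tz, rx, ry, rz], ...]]. A call has 1 to 10 rows; each row shifts and turns the commanded pose from where the row before left it; what a row does not reach is not made up. A row lasts 1/12 s, in which the tool goes at most 41.7 mm and 7.16 degrees, less where a joint would pass 70% of its speed; a pose out of reach is approached as far as the arm can. A call is refused whole if a number of a shift passes 41.7 or a number of a turn 0.125, either way. A call with a gripper value outside its range is refused whole. The fingers move at their own pace and stop on an object; the grip force is fixed at half the most. Time passes only in rows, so rows that do not move let the fingers close. It gives the time, the measured TCP pose, the force and the opening at its end, in the units of the state.
- ctrl.read_state(): the state, without advancing time (a new reading comes with each control period).
- ctrl.get_image(name): name is "scene" or "top"; returns (picture, depth): 400x640x3 uint8, red, green, blue; 400x640 float32, mm along the optical axis (not along the pixel's ray), 0 where there is no reading.
- ctrl.camera_info(name): a dict with "intrinsics" (3x3 intrinsics, pixels), "distortion" ([k1, k2, p1, p2, k3] as OpenCV has them; the pictures are not rectified), "rvec" (rotation vector, rad) and "tvec" (3), from world to camera coordinates, as OpenCV has them. Camera axes: x right, y down, z forward; pixel columns grow to the right and rows downward; lengths in mm; the calibration is good to about 2 mm. A picture is of the moment at which its call begins. camera_info takes no time and is no camera call.
- ctrl.finish_job(): hands the job in, once; it reports no verdict.
The state is a dict: "clock": time; "qpos": joint angles; "qd": joint speeds; "tau": joint torques, N m; "eef_pos": TCP position; "tool_rot": TCP orientation; "force": force on the tool from outside, world axes, zero at the start; "torque": the same for the moment, N m; "width": finger opening in mm.
Only numpy, scipy, OpenCV 4.12 (cv2) and the standard library are available. Lean on these libraries where they do the work, as an engineer would, in place of code of your own. Each camera call takes 0.05 s, during which the arm holds its last target.

## Working session

There is one attempt and no reset: what is moved stays moved. The work goes in short steps, Python scripts to look and compute and a tool call to move; the robot and the scene stay as the last step left them, time stands still between calls to the robot, and variables do not carry over. Pictures are saved under pics/ and viewed, and the job is handed in when it is done.

Besides the shell and the picture viewer there is one more tool, called after "Emit:" as name([rows], argument=value, ...), one row to a line, values as JSON. step_arm: Moves the arm, as the interface text tells. Its arguments: {"type":"object","properties":{"deltas":{"type":"array"}},"required":["deltas"]}

```bash
mkdir -p pics; python3 - <<'E'
from cell import ctrl
import cv2,numpy as np,pickle
print(ctrl.read_state()); print(ctrl.finger_overhang)
d={}
for n in("scene","top"):
    im,dp=ctrl.get_image(n); ci=ctrl.camera_info(n); d[n]=(im,dp,ci); print(n,ci)
    cv2.imwrite(f"pics/{n}0.png",im[:,:,::-1])
    R=cv2.Rodrigues(np.array(ci['rvec'],float))[0]; print("cam pos",-R.T@np.array(ci['tvec']).ravel(), "fwd",R[2])
pickle.dump(d,open("im0.pkl","wb"))
E
```

```text
{'clock': 0.0, 'qpos': array([-1.2087888 ,  0.62933117,  0.03844896,  1.51840369, -0.0269976 ,
        0.99627542, -0.01998608]), 'qd': array([-9.11591164e-04, -4.64566540e-04, -1.24481754e-03, -6.46754853e-04,
        9.98591192e-04,  1.48251271e-04, -9.73229014e-05]), 'tau': array([ 6.62151469e-04, -5.63403511e+01,  1.22611687e+00, -1.93447584e+01,
        1.09527804e-02,  1.01437731e-02,  1.19898621e-05]), 'eef_pos': array([269.3910836 , 590.86575244, 238.3874768 ]), 'tool_rot': array([-3.13969350e+00,  3.10472896e-05,  2.71379391e+00]), 'force': array([0.53724418, 0.22997616, 0.37002887]), 'torque': array([0.06277134, 0.05181965, 0.01356788]), 'width': 85.22493081870903}
8.0
scene {'intrinsics': array([[508.92077741,   0.        , 317.16839925],
       [  0.        , 508.92077741, 197.89882939],
       [  0.        ,   0.        ,   1.        ]]), 'distortion': array([-0.15467139,  0.        ,  0.        ,  0.        ,  0.        ]), 'rvec': array([ 1.26504797, -2.19907355,  0.9898942 ]), 'tvec': array([ 281.30071116,  367.64991413, 1184.9979548 ])}
cam pos [-421.14453345  562.67216345 1060.44991431] fwd [ 0.65119172 -0.3730347  -0.66090427]
top {'intrinsics': array([[461.27994499,   0.        , 320.41667727],
       [  0.        , 461.27994499, 194.74952552],
       [  0.        ,   0.        ,   1.        ]]), 'distortion': array([-0.09871414,  0.        ,  0.        ,  0.        ,  0.        ]), 'rvec': array([ 2.14762534, -2.09916924,  0.18842608]), 'tvec': array([  10.58510513,  566.50301073, 1609.6029007 ])}
cam pos [ 265.07158996   11.30738894 1685.6655655 ] fwd [ 0.18119718  0.00734373 -0.98341937]
```

View pics/scene0.png

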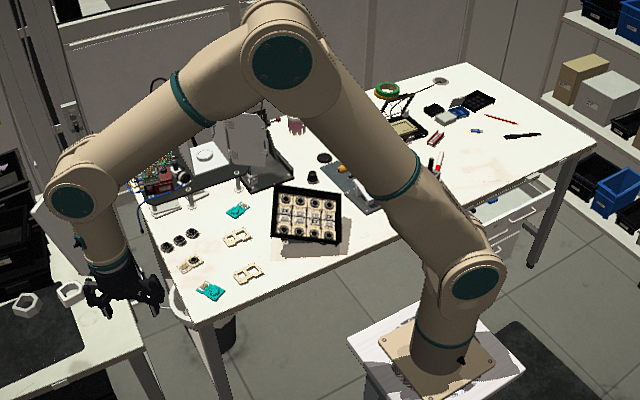

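View pics/top0.png

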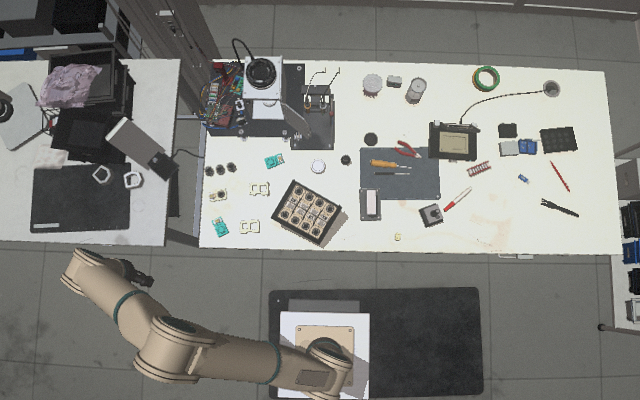

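```bash
cat > h.py <<'E'
import cv2,numpy as np,pickle
def ray(ci,px):
    K=np.array(ci['intrinsics'],float);D=np.array(ci['distortion'],float)
    R=cv2.Rodrigues(np.array(ci['rvec'],float))[0];t=np.array(ci['tvec'],float).ravel()
    u=cv2.undistortPoints(np.array(px,float).reshape(-1,1,2),K,D).reshape(-1,2)
    d=np.c_[u,np.ones(len(u))]@R
    return -R.T@t,d
def onz(ci,px,z):
    c,d=ray(ci,px); return c+d*((z-c[2])/d[:,2])[:,None]
def dep(ci,px,dp):
    c,d=ray(ci,px); px=np.round(np.array(px)).astype(int).reshape(-1,2); return c+d*dp[px[:,1],px[:,0]][:,None]
def proj(ci,P):
    return cv2.projectPoints(np.array(P,float).reshape(-1,1,3),np.array(ci['rvec'],float),np.array(ci['tvec'],float),ci['intrinsics'],ci['distortion'])[0].reshape(-1,2)
def tri(ca,pa,cb,pb):
    c1,d1=ray(ca,pa);c2,d2=ray(cb,pb);d1=d1[0];d2=d2[0]
    s=np.linalg.lstsq(np.c_[d1,-d2],c2-c1,rcond=None)[0]
    a=c1+s[0]*d1;b=c2+s[1]*d2; return (a+b)/2,np.linalg.norm(a-b)
def crop(im,x0,y0,x1,y1,f,name):
    c=cv2.resize(im[y0:y1,x0:x1,::-1],None,fx=f,fy=f,interpolation=cv2.INTER_CUBIC); cv2.imwrite(name,c)
E
python3 - <<'E'
from h import *
d=pickle.load(open('im0.pkl','rb'))
crop(d['top'][0],200,145,300,245,6,'pics/c1.png')
crop(d['top'][0],350,145,450,245,6,'pics/c2.png')
crop(d['scene'][0],160,190,270,310,5,'pics/c3.png')
crop(d['scene'][0],310,130,450,230,5,'pics/c4.png')
E
```

```text
(no output)
```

View pics/c1.png

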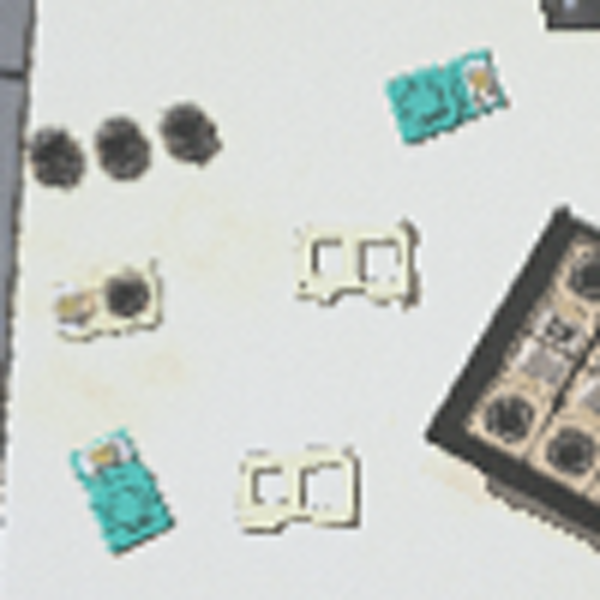

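View pics/c2.png

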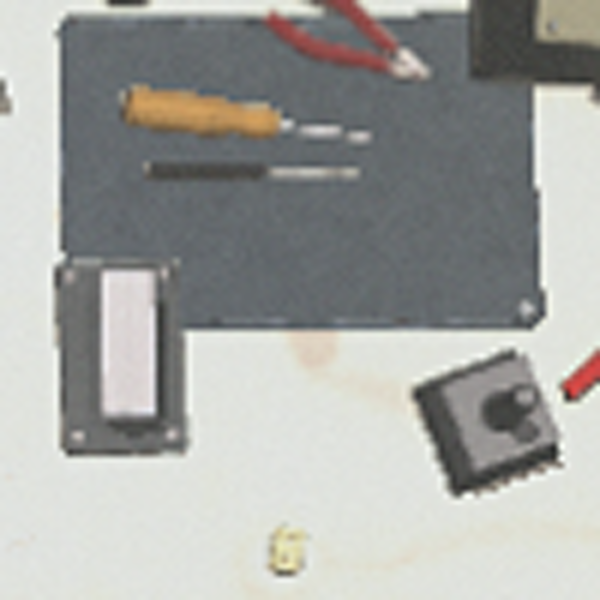

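View pics/c3.png

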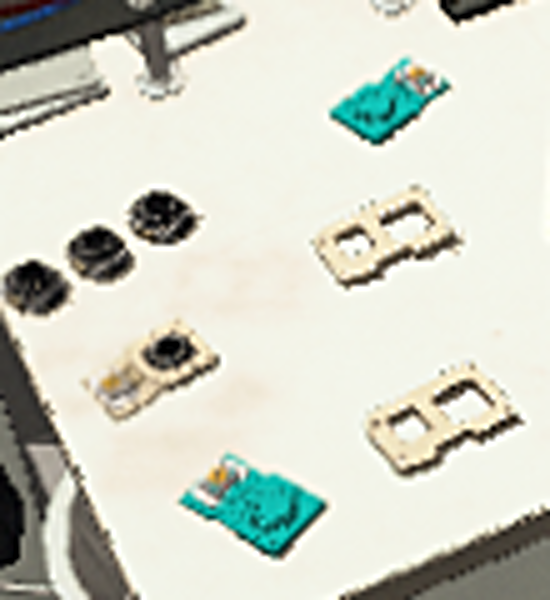

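View pics/c4.png

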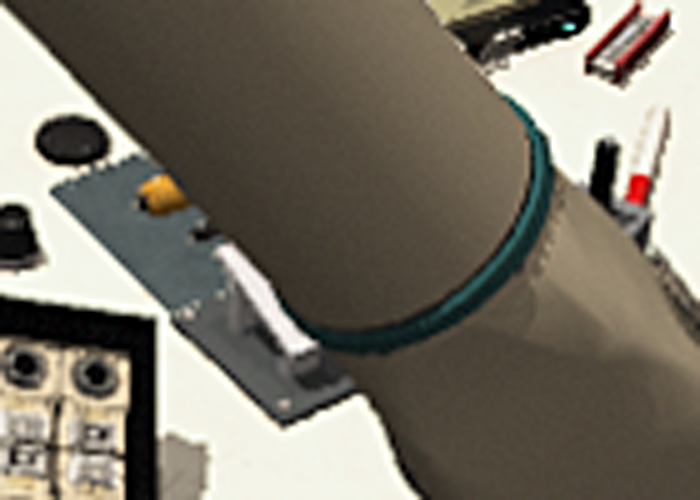

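```bash
python3 - <<'E'
from h import *
np.set_printoptions(suppress=True,precision=1)
d=pickle.load(open('im0.pkl','rb'))
ti,td,tc=d['top'];si,sd,sc=d['scene']
hsv=cv2.cvtColor(ti,cv2.COLOR_RGB2HSV)
# top board crop values
sub=hsv[185:206,205:232]
for r in range(188,204): print(' '.join('%3d/%3d/%3d'%tuple(hsv[r,c]) for c in range(207,230,1)))
for n,(im,dp,ci),pts in (('top',d['top'],[(218,195),(221,194),(212,196),(205,205),(371,204),(371,190),(371,213),(362,215),(431,214),(437,212),(425,220),(345,160),(318,167)]),):
    print(n,np.c_[dep(ci,pts,dp)])
print(dep(sc,[(191,264),(193,260),(184,268),(240,237),(367,190)],sd))
E
```

```text
40/  7/227  45/  7/226  39/  8/223  39/  8/226  37/ 10/227  38/ 12/229  30/ 11/225  33/ 10/226  36/ 11/228  32/ 15/227  30/ 14/223  33/ 13/223  37/ 15/226  38/ 12/227  43/  8/229  40/ 10/227  37/ 10/227  36/ 17/227  33/ 17/181  39/ 12/210  43/  8/229  40/ 10/229  40/ 10/228
 50/  7/226  50/  3/226  42/  6/226  43/  8/227  40/ 10/228  35/ 14/224  28/ 15/223  35/ 12/225  30/ 16/218  28/ 20/220  32/ 17/226  32/ 16/227  35/ 20/229  33/ 24/212  34/ 22/196  37/ 24/223  33/ 21/231  34/ 27/217  30/ 22/174  49/  9/216  42/  6/227  40/  7/227  51/  8/228
 54/  6/226  50/  3/227  49/  9/227  43/  8/226  38/ 13/227  35/ 13/227  33/ 14/226  26/ 18/224  27/ 26/218  30/ 29/220  33/ 22/230  33/ 22/231  33/ 28/218  31/ 29/194  22/ 29/169  21/ 30/179  28/ 33/195  35/ 29/218  34/ 23/188  42/  6/217  68/  4/231  45/  9/228  39/  8/225
 53/  4/227  45/  9/229  42/ 11/228  35/ 13/227  34/ 18/228  32/ 23/224  33/ 23/225  33/ 25/226  27/ 34/223  30/ 30/226  29/ 32/206  25/ 28/163  23/ 22/148  18/ 21/157  21/ 22/152  18/ 23/143  22/ 32/153  35/ 28/222  31/ 26/208  21/ 20/178  60/  5/217  60/  4/228  60/  3/2
[... 3037 characters left out ...]
7
 60/  3/225  45/  5/225  39/  8/223  42/  6/226  53/  4/228  50/  7/228  50/  3/227  60/  3/227  68/  4/228  50/  3/226  70/  3/226  70/  3/226  75/  2/224  45/  4/228  40/  7/226  53/  5/226  48/  6/226  42/  6/226  40/  7/227  33/ 10/227  38/ 14/226  33/ 14/226  33/ 12/227
top [[ 563.1  402.6   16.6]
 [ 568.3  393.1   10.1]
 [ 560.1  426.5    9.8]
 [ 527.6  453.9   -3.1]
 [ 538.4 -160.2   39.8]
 [ 584.3 -157.    68.8]
 [ 504.9 -159.8   44.1]
 [ 501.9 -130.5    8.9]
 [ 503.8 -373.7   58.4]
 [ 503.7 -382.8  109.4]
 [ 487.5 -361.4   15.1]
 [ 703.6  -64.4   27.8]
 [ 679.2   35.3    9.1]]
[[557.3 406.8   3.3]
 [567.7 396.9   4.3]
 [548.1 429.7   8.6]
 [590.8 243.8  -2.7]
 [ 74.2 187.2 533.6]]
```

```bash
python3 - <<'E'
from h import *
d=pickle.load(open('im0.pkl','rb'))
a=cv2.resize(d['top'][0][183:208,203:233,::-1],None,fx=20,fy=20,interpolation=cv2.INTER_NEAREST)
cv2.imwrite('pics/d1.png',a)
a=cv2.resize(d['scene'][0][250:278,174:208,::-1],None,fx=20,fy=20,interpolation=cv2.INTER_NEAREST)
cv2.imwrite('pics/d2.png',a)
E
```

```text
(no output)
```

View pics/d1.png

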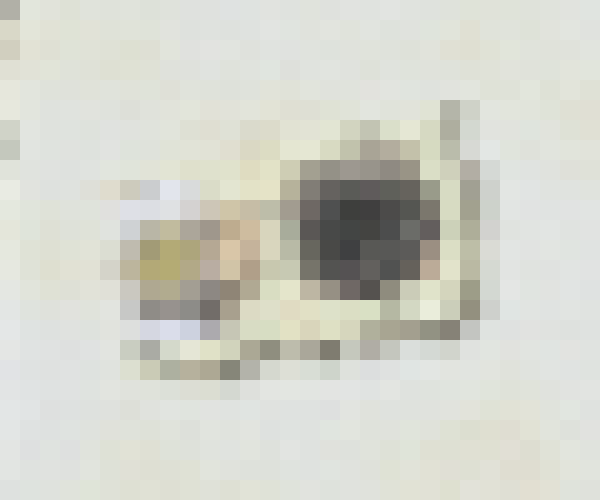

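View pics/d2.png

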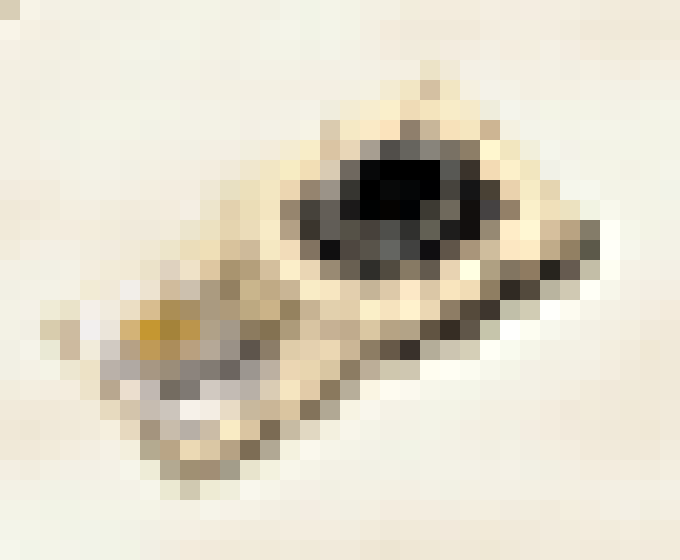

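```bash
python3 - <<'E'
from h import *
np.set_printoptions(suppress=True,precision=1)
d=pickle.load(open('im0.pkl','rb'))
ti,td,tc=d['top'];si,sd,sc=d['scene']
def cen(im,x0,y0,x1,y1,f):
    h=cv2.cvtColor(im,cv2.COLOR_RGB2HSV).astype(float)[y0:y1,x0:x1]
    w=f(h); yy,xx=np.mgrid[y0:y1,x0:x1]; return np.array([(w*xx).sum(),(w*yy).sum()])/w.sum()
dark=lambda t:(lambda h:np.clip(t-h[...,2],0,60))
sat=lambda t:(lambda h:np.clip(h[...,1]-t,0,None)*(abs(h[...,0]-24)<7))
Jt=cen(ti,216,188,226,199,dark(150)); Js=cen(si,187,255,200,265,dark(130))
St=cen(ti,208,192,213,198,sat(30)); Ss=cen(si,178,262,185,269,sat(80))
print(Jt,Js,St,Ss)
J,eJ=tri(tc,Jt,sc,Js);S,eS=tri(tc,St,sc,Ss);print('J',J,eJ,'S',S,eS)
print('plane J',onz(tc,[Jt],9),onz(sc,[Js],9)); print('plane S',onz(tc,[St],9),onz(sc,[Ss],9))
print('scene corners top z6',onz(sc,[(183.25,272),(203,260.3),(195,253.75),(176,266)],5))
print('top corners',onz(tc,[(225.5,188.3),(226.3,199),(214.5,201),(208.8,200.5),(208.5,192)],5))
v=J-S;print(np.linalg.norm(v[:2]),np.degrees(np.arctan2(v[1],v[0])))
E
```

```text
[220.7 194.2] [193.7 260.2] [210.8 195.6] [181.7 266.1]
J [568.9 395.4   1.8] 1.1097369545350577 S [562.5 432.4   3.9] 0.06614270346514485
plane J [[567.8 394.3   9. ]] [[561.7 396.1   9. ]]
plane S [[561.6 431.2   9. ]] [[557.7 433.    9. ]]
scene corners top z6 [[538.7 435.9   5. ]
 [552.  372.8   5. ]
 [586.7 383.9   5. ]
 [569.5 446.5   5. ]]
top corners [[591.2 378.6   5. ]
 [550.8 373.2   5. ]
 [542.2 417.    5. ]
 [543.6 438.6   5. ]
 [575.8 441.9   5. ]]
37.545170764975765 -80.20590073203773
```

Emit:
step_arm([
  [[0.75,32.5,-20.2,-6,0,0,-0.108],[0.75,32.5,-20.2,-6,0,0,-0.108],[0.75,32.5,-20.2,-6,0,0,-0.108],[0.75,32.5,-20.2,-6,0,0,-0.108],[0.75,32.5,-20.2,-6,0,0,-0.108],[0.75,32.5,-20.2,-10,0,0,-0.108],[0.75,32.5,-20.2,-10,0,0,-0.108],[0.75,32.5,-20.2,-10,0,0,-0.108],[0.75,32.5,-20.2,-10,0,0,-0.106],[0.75,0,0,0,0,0,0]],
])

```text
clock: 0.93
eef_pos: [569.6, 399.8, 166.8]
tool_rot: [3.139, 0.009, 1.729]
force: [0.5, -1.9, 0.5]
width: 63.8
```

```bash
python3 - <<'E'
from h import *
from cell import ctrl
np.set_printoptions(suppress=True,precision=2)
d={}
for n in("scene","top"):
    im,dp=ctrl.get_image(n); d[n]=(im,dp,ctrl.camera_info(n)); cv2.imwrite(f"pics/{n}1.png",im[:,:,::-1])
pickle.dump(d,open("im1.pkl","wb"))
s=ctrl.read_state();print(s['clock'],s['eef_pos'],s['tool_rot'],s['qpos'],s['qd'],s['force'])
crop(d['scene'][0],300,120,500,270,4,'pics/e1.png')
crop(d['scene'][0],130,200,260,300,6,'pics/e2.png')
E
```

```text
1.0333 [563.51 406.89 167.93] [-3.14  0.    1.74] [-0.82  0.79  0.28  1.45 -0.24  0.94 -0.31] [-0.05 -0.02 -0.06  0.   -0.01  0.01  0.  ] [-0.11 -0.02  0.29]
```

View pics/scene1.png

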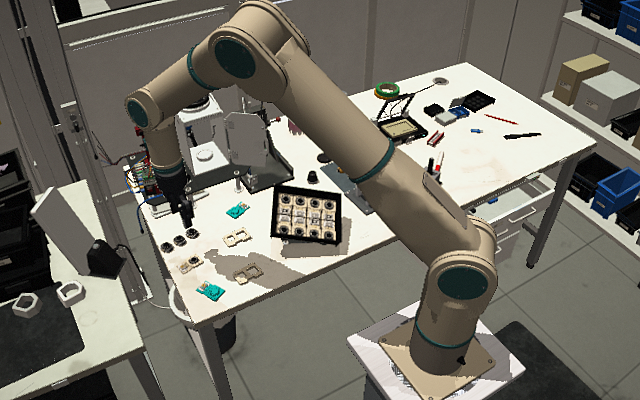

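View pics/top1.png

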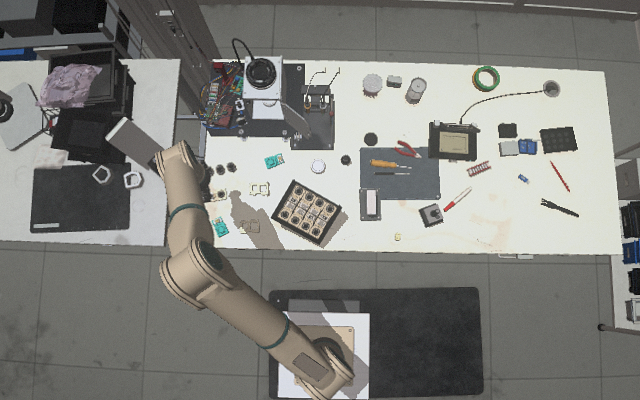

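Emit:
step_arm([
  [[0.75,0,0,-35,0,0,0],[0.75,0,0,-35,0,0,0],[0.75,0,0,-35,0,0,0],[0.75,0,0,-25,0,0,0],[0.75,0,0,0,0,0,0],[0.75,0,0,0,0,0,0]],
])

```text
clock: 1.53
eef_pos: [560.1, 410.5, 38.3]
tool_rot: [-3.138, 0.0, 1.746]
force: [-0.2, 1.0, 1.2]
width: 63.8
```

```bash
python3 - <<'E'
from h import *
from cell import ctrl
np.set_printoptions(suppress=True,precision=2)
im,dp=ctrl.get_image('scene'); sc=ctrl.camera_info('scene')
pickle.dump((im,dp,sc),open('im2.pkl','wb'))
s=ctrl.read_state();print(s['clock'],s['eef_pos'],s['tool_rot'],s['force'],s['width'])
P=s['eef_pos'];R=cv2.Rodrigues(np.zeros(3))[0]
from scipy.spatial.transform import Rotation as Ro
R=Ro.from_euler('xyz',s['tool_rot']).as_matrix();print(R[:,1])
for w in(0,-32,32,-46,46):
    print(w,proj(sc,P+R[:,1]*w),proj(sc,P+R[:,1]*w+R[:,2]*8))
crop(im,150,190,240,290,6,'pics/f1.png')
E
```

```text
1.5833 [561.87 411.05  40.28] [ 3.14 -0.    1.75] [ 0.   -1.32  0.14] 63.91226469179916
[0.98 0.17 0.  ]
0 [[186.63 254.5 ]] [[187.15 256.47]]
-32 [[192.45 261.29]] [[192.95 263.26]]
32 [[180.98 247.89]] [[181.51 249.86]]
-46 [[195.05 264.32]] [[195.55 266.29]]
46 [[178.56 245.05]] [[179.09 247.02]]
```

View pics/f1.png

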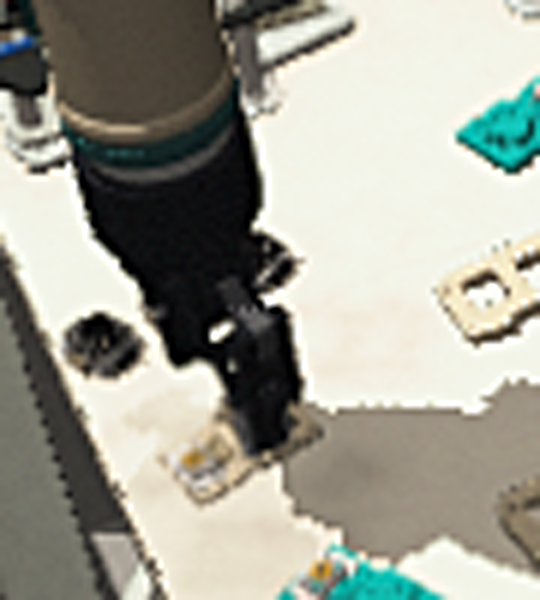

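Emit:
step_arm([
  [[0.75,1,-1.5,-14,0,0,0],[0.75,0,0,-11,0,0,0],[0.75,0,0,0,0,0,0],[0.75,0,0,0,0,0,0]],
])

```text
clock: 1.92
eef_pos: [562.8, 408.0, 14.1]
tool_rot: [-3.141, 0.0, 1.744]
force: [-0.9, 0.5, 0.3]
width: 64.1
```

Emit:
step_arm([
  [[0.75,0,0,-2,0,0,0],[0.75,0,0,-2,0,0,0],[0.75,0,0,0,0,0,0]],
])

```text
clock: 2.17
eef_pos: [563.2, 408.2, 10.3]
tool_rot: [3.142, -0.0, 1.744]
force: [-0.2, -0.7, 0.5]
width: 64.2
```

Emit:
step_arm([
  [[0.54,0,0,0,0,0,0],[0.54,0,0,0,0,0,0],[0.54,0,0,0,0,0,0],[0.54,0,0,0,0,0,0]],
])

```text
clock: 2.5
eef_pos: [563.3, 408.2, 10.5]
tool_rot: [3.141, -0.0, 1.744]
force: [0.2, -0.5, 0.6]
width: 46.1
```

Emit:
step_arm([
  [[0.54,0,0,-2,0,0,0],[0.54,0,0,0,0,0,0]],
])

```text
clock: 2.67
eef_pos: [563.0, 408.1, 8.0]
tool_rot: [-3.141, 0.0, 1.744]
force: [1.1, -0.4, -0.7]
width: 45.9
```

Emit:
step_arm([
  [[0.54,0,0,-1.5,0,0,0],[0.54,0,0,0,0,0,0]],
])

```text
clock: 2.83
eef_pos: [562.9, 408.0, 6.4]
tool_rot: [-3.141, 0.0, 1.744]
force: [-0.5, -0.1, 0.3]
width: 45.9
```

Emit:
step_arm([
  [[0.54,0,0,-1.5,0,0,0],[0.54,0,0,0,0,0,0]],
])

```text
clock: 3.0
eef_pos: [563.3, 408.2, 5.8]
tool_rot: [3.141, -0.0, 1.744]
force: [-1.4, -1.0, 3.3]
width: 46.1
```

Emit:
step_arm([
  [[0.54,0,0,2.5,0,0,0],[0.4,0,0,0,0,0,0],[0.3,0,0,0,0,0,0],[0.2,0,0,0,0,0,0],[0.2,0,0,0,0,0,0],[0.2,0,0,0,0,0,0]],
])

```text
clock: 3.5
eef_pos: [563.4, 408.2, 8.7]
tool_rot: [3.141, -0.0, 1.744]
force: [-1.4, -0.6, 5.4]
width: 39.0
```

Emit:
step_arm([
  [[0.2,0,0,5,0,0,0],[0.2,0,0,15,0,0,0],[0.2,0,0,0,0,0,0]],
])

```text
clock: 3.75
eef_pos: [564.8, 409.1, 30.8]
tool_rot: [3.138, -0.002, 1.744]
force: [0.5, 1.3, 1.6]
width: 38.7
```

```bash
cat > snap.py <<'E'
from h import *
from cell import ctrl
import sys
np.set_printoptions(suppress=True,precision=2)
def snap(tag,names=("scene","top")):
    d={}
    for n in names:
        im,dp=ctrl.get_image(n); d[n]=(im,dp,ctrl.camera_info(n))
    pickle.dump(d,open(f"{tag}.pkl","wb"))
    s=ctrl.read_state();print(s['clock'],s['eef_pos'],s['tool_rot'],s['force'],s['width'])
    return d,s
E
python3 - <<'E'
from snap import *
d,s=snap('im3',('scene',))
crop(d['scene'][0],150,190,240,290,6,'pics/g1.png')
E
```

```text
3.8 [564.61 409.    29.97] [ 3.14 -0.    1.74] [0.13 1.18 0.01] 39.05516953226279
```

View pics/g1.png

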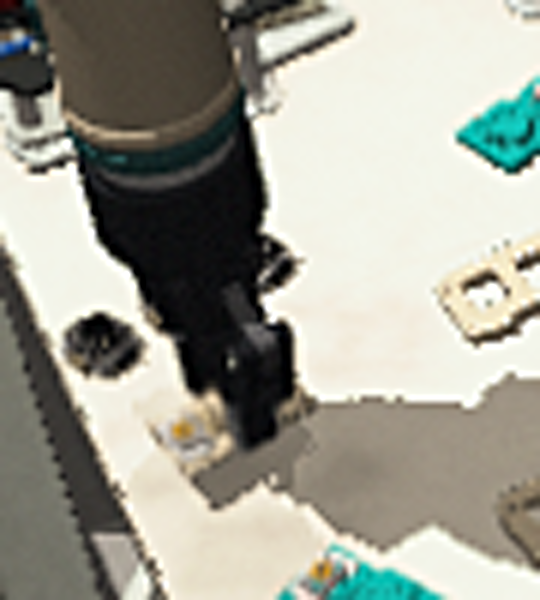

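```bash
python3 - <<'E'
from h import *
d=pickle.load(open('im1.pkl','rb'))
a=cv2.resize(d['top'][0][184:224,354:386,::-1],None,fx=14,fy=14,interpolation=cv2.INTER_NEAREST)
cv2.imwrite('pics/r1.png',a)
im3=pickle.load(open('im3.pkl','rb'))['scene'][0]
a=cv2.resize(im3[140:225,300:400,::-1],None,fx=7,fy=7,interpolation=cv2.INTER_NEAREST)
cv2.imwrite('pics/r2.png',a)
a=cv2.resize(d['top'][0][196:232,412:450,::-1],None,fx=14,fy=14,interpolation=cv2.INTER_NEAREST)
cv2.imwrite('pics/r3.png',a)
E
```

```text
(no output)
```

View pics/r1.png

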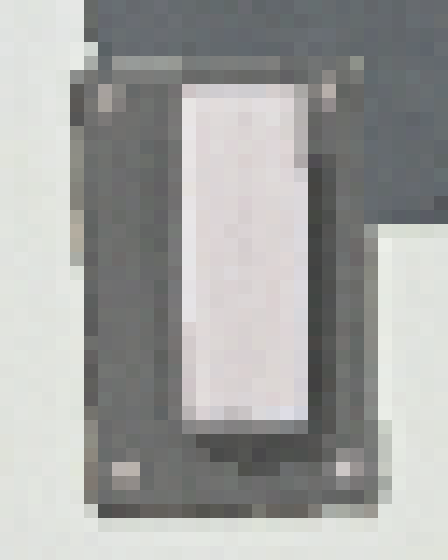

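View pics/r2.png

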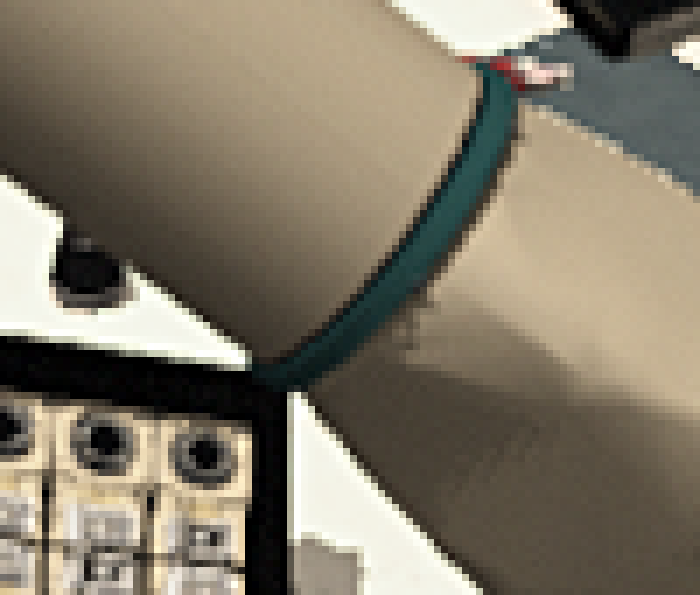

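View pics/r3.png

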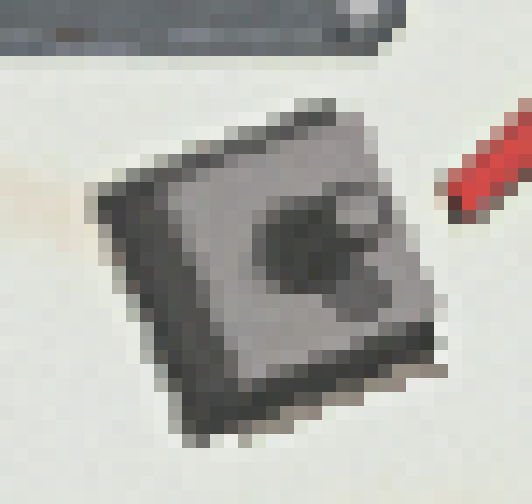

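```bash
python3 - <<'E'
from h import *
np.set_printoptions(suppress=True,precision=2)
d=pickle.load(open('im1.pkl','rb')); ti,td,tc=d['top']
# strip edges subpixel
g=ti.astype(float).mean(2)
def edge_rows(rows,c0,c1,thr,rev=False):
    out=[]
    for r in rows:
        p=g[r,c0:c1]; 
        idx=[i for i in range(len(p)-1) if (p[i]-thr)*(p[i+1]-thr)<0]
        if idx:
            i=idx[-1] if rev else idx[0]; out.append((c0+i+(thr-p[i])/(p[i+1]-p[i]),r))
    return np.array(out)
def edge_cols(cols,r0,r1,thr,rev=False):
    out=[]
    for c in cols:
        p=g[r0:r1,c]; idx=[i for i in range(len(p)-1) if (p[i]-thr)*(p[i+1]-thr)<0]
        if idx:
            i=idx[-1] if rev else idx[0]; out.append((c,r0+i+(thr-p[i])/(p[i+1]-p[i])))
    return np.array(out)
L=edge_rows(range(192,213),362,371,165); Rr=edge_rows(range(192,213),371,380,150,True)
T=edge_cols(range(368,375),186,195,165); B=edge_cols(range(368,375),208,218,150)
print('L',L[:,0]);print('R',Rr[:,0]);print('T',T[:,1]);print('B',B[:,1])
# unproject on slope plane (iterate): plane z=50+(x-xc)*tan20
def onslope(px,xc):
    c,dd=ray(tc,px); n=np.array([-np.tan(np.radians(20)),0,1]); p0=np.array([xc,0,50.])
    t=((p0-c)@n)/(dd@n); return c+dd*t[:,None]
xc=545
for k in range(3):
    t=onslope(T,xc);b=onslope(B,xc); xc=(t[:,0].mean()+b[:,0].mean())/2
print('xc',xc,'top',t.mean(0),'bot',b.mean(0),'len',np.linalg.norm(t.mean(0)-b.mean(0)))
l=onslope(L,xc);r=onslope(Rr,xc)
for q in(l,r):
    p=np.polyfit(q[:,0],q[:,1],1);print('slope deg',np.degrees(np.arctan(p[0])),'y at xc',np.polyval(p,xc))
# base edges at z=8
thr=165
bl=edge_rows(range(194,218),356,364,170); br=edge_rows(range(202,218),378,386,170,True)
for q in (bl,br):
    w=onz(tc,q,6);p=np.polyfit(w[:,0],w[:,1],1);print('base',np.degrees(np.arctan(p[0])),np.polyval(p,xc),w[:,1].round(1))
bb=edge_cols(range(363,378),216,226,170);print('base bottom',onz(tc,bb,4).mean(0))
# depth pts
ys,xs=np.mgrid[191:213,368:375]; P=dep(tc,np.c_[xs.ravel(),ys.ravel()],td)
A=np.c_[P[:,0]-xc,P[:,1]+160,np.ones(len(P))];o=np.linalg.lstsq(A,P[:,2],rcond=None)[0];print('depth plane',np.degrees(np.arctan(o[:2])),o[2],'resid',np.std(P[:,2]-A@o))
tab=[(340+i,120+j) for i in range(0,20,3) for j in range(0,20,3)];print('table z',np.median(dep(tc,tab,td)[:,2]))
E
```

```text
L [366.41 366.4  366.45 366.45 366.44 366.47 366.45 366.43 366.41 366.41
 366.41 366.44 366.42 366.41 366.41 366.51 366.55 366.56 366.58 366.57
 366.6 ]
R [375.36 375.37 375.39 375.22 375.41 375.45 375.46 375.46 375.44 375.46
 375.44 375.45 375.46 375.45 375.45 375.44 375.45 375.43 375.43 375.41
 375.43]
T [189.6  189.57 189.57 189.6  189.59 189.58 189.66]
B [213.86 213.82 213.67 213.7  213.83 213.82 213.8 ]
xc 544.9514732716362 top [ 586.51 -157.34   65.13] bot [ 503.39 -160.81   34.87] len 88.52734736481091
slope deg 2.7472734659098252 y at xc -142.7115860253663
slope deg 2.725113199353317 y at xc -175.01376521062303
base 3.1947667183391513 -119.74370421694465 [-117.7 -117.8 -117.6 -117.6 -117.6 -118.7 -119.2 -119.1 -119.2 -120.8
 -121.  -121.  -121.  -121.  -121.2 -121.1 -121.  -121.1 -121.1 -121.4
 -121.9 -122.  -121.9 -121.7]
base 1.1441861322002962 -198.17968863389814 [-198.4 -198.4 -198.2 -198.3 -198.3 -198.3 -198.3 -198.3 -198.4 -198.2
 -198.4 -198.3 -199.2 -199.5 -199.6 -199.3]
base bottom [ 483.57 -160.45    4.  ]
depth plane [-44.34  81.06] 47.411733255023584 resid 55.52436360939158
table z 0.6279537222635554
```

Emit:
step_arm([
  [[0.2,0,0,30,0,0,0],[0.2,0,-20,35,0,0,-0.121],[0.2,-5,-25,35,0,0,-0.121],[0.2,-5,-25,30,0,0,-0.121],[0.2,-5,-25,20,0,0,-0.121],[0.2,-5,-25,0,0,0,-0.121],[0.2,-5,-25,0,0,0,-0.121],[0.2,-5,-25,0,0,0,-0.121],[0.2,-5,-25,0,0,0,-0.121],[0.2,-5,-25,0,0,0,-0.121]],
])

```text
clock: 4.63
eef_pos: [522.9, 188.1, 176.8]
tool_rot: [-3.141, -0.001, 0.649]
force: [0.1, -0.5, -0.6]
width: 38.8
```

Emit:
step_arm([
  [[0.2,-5,-25,0,0,0,-0.121],[0.2,-5,-25,0,0,0,-0.121],[0.2,-5,-25,0,0,0,-0.121],[0.2,-5,-25,0,0,0,-0.121],[0.2,-4,-25,0,0,0,-0.125],[0.2,0,-20,0,0.005,-0.116,0],[0.2,0,0,0,0.005,-0.116,0],[0.2,0,0,0,0.006,-0.117,0],[0.2,0,0,0,0,0,0]],
])

```text
clock: 5.38
eef_pos: [499.6, 48.1, 179.1]
tool_rot: [-3.127, -0.292, 0.044]
force: [-1.1, 0.2, -1.0]
width: 38.6
```

```bash
python3 - <<'E'
from snap import *
d,s=snap('im4')
crop(d['scene'][0],180,100,480,300,2.66,'pics/i1.png')
crop(d['top'][0],280,120,460,260,4,'pics/i2.png')
print(s['qpos'])
E
```

```text
5.4833 [503.16  48.57 179.55] [-3.13 -0.29  0.05] [ 0.33 -0.53 -0.65] 38.69266837944954
[-0.56  0.48  0.56  2.25 -0.96  0.3  -0.71]
```

View pics/i1.png

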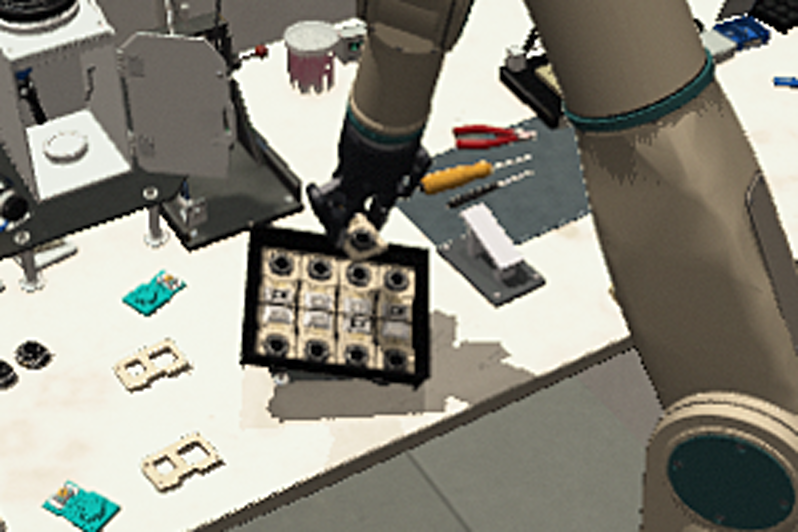

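View pics/i2.png

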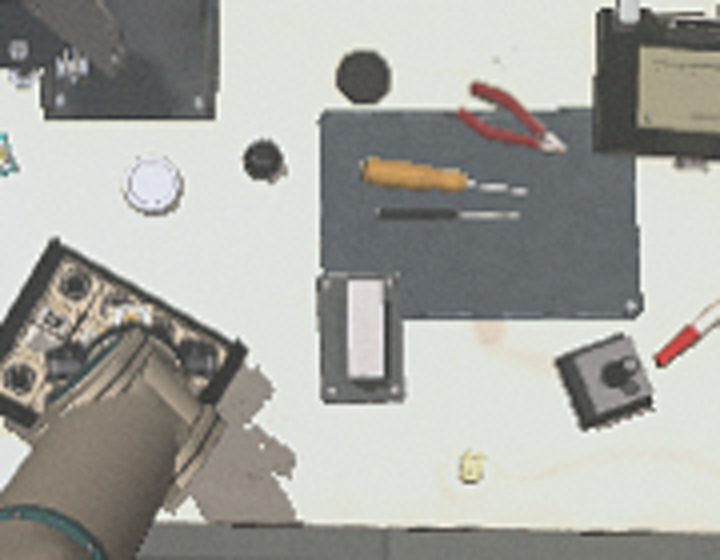

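```bash
python3 - <<'E'
from h import *
d=pickle.load(open('im4.pkl','rb'))
a=cv2.resize(d['scene'][0][172:216,342:388,::-1],None,fx=16,fy=16,interpolation=cv2.INTER_NEAREST)
cv2.imwrite('pics/j1.png',a)
E
```

```text
(no output)
```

View pics/j1.png

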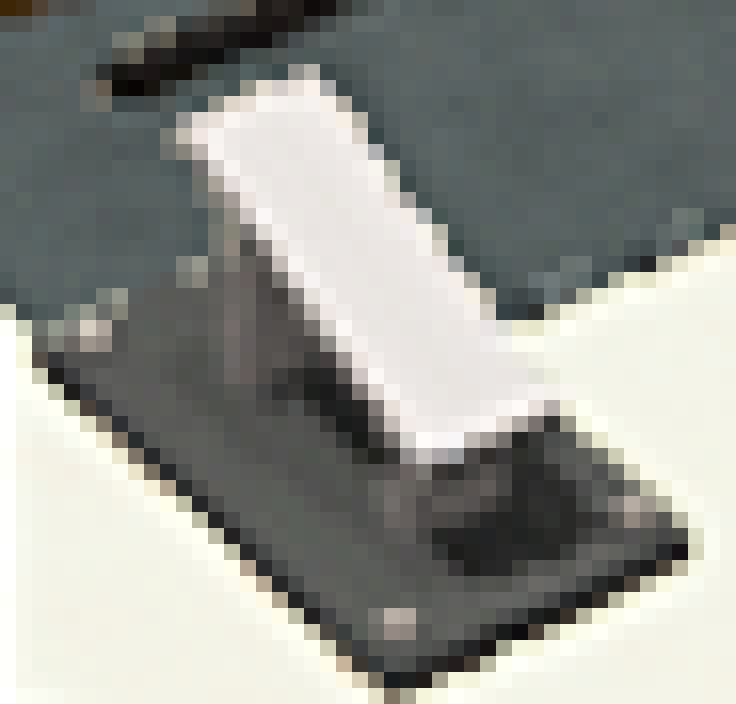

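```bash
python3 - <<'E'
from h import *
np.set_printoptions(suppress=True,precision=1)
d=pickle.load(open('im4.pkl','rb'));tc=d['top'][2];sc=d['scene'][2]
T=[(366.42,189.6),(375.3,189.6),(375.43,213.8),(366.6,213.8)]
S=[(353.1,179.9),(361.3,176.0),(376.4,197.0),(367.75,200.4)]
Q=[]
for a,b in zip(T,S):
    p,e=tri(tc,a,sc,b);Q.append(p);print(p,e)
Q=np.array(Q);print(Q.mean(0)); print(np.linalg.norm(Q[0]-Q[3]),np.linalg.norm(Q[1]-Q[2]),np.linalg.norm(Q[0]-Q[1]),np.linalg.norm(Q[2]-Q[3]))
m=(Q[0]+Q[1])/2-(Q[2]+Q[3])/2;print('slope',np.degrees(np.arctan2(m[2],np.hypot(*m[:2]))),'yaw',np.degrees(np.arctan2(m[1],m[0])))
# predicted model corner positions from top est
x=np.array([np.cos(np.radians(20))*np.cos(.047),np.cos(np.radians(20))*np.sin(.047),np.sin(np.radians(20))]);y=np.array([-np.sin(.047),np.cos(.047),0]);n=np.cross(x,y)
c=np.array([545,-158.9,50])
for nm,ci in(('top',tc),('scene',sc)):
    print(nm,proj(ci,[c+x*a+y*b for a,b in((44,16),(44,-16),(-44,-16),(-44,16))]).tolist(), 'lip top',proj(ci,[c-x*44+y*b+n*6 for b in(-16,16)]).tolist())
# base corners in scene, z=8 top edges
B=[(342+40/16-.5,172+355/16-.5),(342+400/16-.5,172+672/16-.5),(342+690/16-.5,172+535/16-.5)]
print('base scene z8',onz(sc,B,6))
Bt=[(354+85/14-.5,184+510/14-.5),(354+380/14-.5,184+510/14-.5),(354+77/14-.5,184+68/14-.5),(354+360/14-.5,184+60/14-.5)]
print('base top',onz(tc,Bt,6))
# depth
for n in('top','scene'):
    im,dp,ci=d[n]
    pts=[(x_,y_) for x_ in range(368,374) for y_ in range(192,212)] if n=='top' else [(x_,y_) for x_ in range(355,376) for y_ in range(177,201) if im[y_,x_].min()>210]
    P=dep(ci,pts,dp); r=P[:,2]-(50+(P[:,0]-545)*np.tan(np.radians(20)));print(n,len(P),'median resid z',np.median(r),np.percentile(r,[25,75]))
    tb=[(300+i,275+j) for i in range(0,8) for j in range(0,8)] if n=='scene' else [(400+i,225+j) for i in range(8) for j in range(8)]
    print('table',np.median(dep(ci,tb,dp)[:,2]))
E
```

```text
[ 587.3 -142.9   54.9] 2.7068314410971
[ 587.8 -174.4   57.3] 1.8493657986770684
[ 504.3 -177.1   31.5] 0.28529384575475714
[ 503.6 -144.8   32.6] 0.8382982084698718
[ 545.7 -159.8   44.1]
86.67882568153733 87.49622704046054 31.552339138641162 32.38886244143553
slope 16.029905824535657 yaw 1.5570953592777332
top [[366.4360795570526, 189.7616873453333], [375.3424725110981, 189.54896025387274], [375.4251955366003, 213.58777773561607], [366.59819779469996, 213.80910491646256]] lip top [[375.62900111426814, 213.93083687523298], [366.7708224014925, 214.15312924437978]]
scene [[352.58077447929065, 177.84198172798025], [360.884419792892, 174.32400019048444], [376.4111628996371, 196.16381192847618], [368.07884268281515, 199.94703917980453]] lip top [[376.9549167391926, 195.1452741603553], [368.6011013379593, 198.9316045474178]]
base scene z8 [[ 592.3 -115.9    6. ]
 [ 480.2 -125.7    6. ]
 [ 483.9 -196.     6. ]]
base top [[ 483.9 -121.9    6. ]
 [ 485.6 -199.4    6. ]
 [ 601.9 -118.8    6. ]
 [ 605.8 -194.1    6. ]]
top 120 median resid z 0.3600434833491484 [-2.3  2.8]
table -0.773159099745385
scene 215 median resid z 0.23101153389308138 [-2.1  2.4]
table -10.800754424328716
```

Emit:
step_arm([
  [[0.2,6,-26,0,0,0,0],[0.2,6,-26,-5,0,0,0],[0.2,6,-26,-8,0,0,0],[0.2,6,-26,-8,0,0,0],[0.2,6,-26,-8,0,0,0],[0.2,0,-26,-8,0,0,0],[0.2,0,-26,-8,0,0,0],[0.2,0,-26,-5,0,0,0],[0.2,0,0,0,0,0,0],[0.2,0,0,0,0,0,0]],
])

```text
clock: 6.32
eef_pos: [534.0, -162.2, 128.6]
tool_rot: [-3.132, -0.293, 0.045]
force: [0.6, 1.3, -1.2]
width: 38.6
```

```bash
cat > st.py <<'E'
from h import *
from cell import ctrl
from scipy.spatial.transform import Rotation as Ro
np.set_printoptions(suppress=True,precision=3)
yaw=np.radians(2.7);t=np.radians(20)
X=np.array([np.cos(t)*np.cos(yaw),np.cos(t)*np.sin(yaw),np.sin(t)]);Y=np.array([-np.sin(yaw),np.cos(yaw),0]);N=np.cross(X,Y)
C=np.array([544.7,-158.8,50.])
Rt=np.c_[np.cross(-Y,-N),-Y,-N]  # desired tool: z=-N, y=-Y
def rep():
    s=ctrl.read_state();R=Ro.from_euler('xyz',s['tool_rot']).as_matrix();p=s['eef_pos']
    print('clk %.2f'%s['clock'],'pos',p,'rpy',s['tool_rot'],'w %.1f'%s['width'])
    print('q',s['qpos']); print('rotvec to rest frame',Ro.from_matrix(Rt@R.T).as_rotvec())
    print('toolz',R[:,2],'tooly',R[:,1])
    r=p-C;print('TCP in rest frame',r@X,r@Y,r@N); f=s['force'];print('F world',f,'F rest',f@X,f@Y,f@N)
    return s,R
if __name__=='__main__': rep()
E
python3 st.py
```

```text
clk 6.32 pos [ 533.951 -162.233  128.572] rpy [-3.132 -0.293  0.045] w 38.6
q [ 0.144  0.597  0.245  2.133 -1.043  0.293 -0.206]
rotvec to rest frame [-0.007 -0.057 -0.001]
toolz [ 0.288  0.023 -0.957] tooly [ 0.048 -0.999 -0.01 ]
TCP in rest frame 16.63159499894667 -2.9226995713731503 77.56096180977677
F world [ 0.589  1.26  -1.188] F rest 0.20195020482824988 1.2313395860526144 -1.3375434711726781
```

Emit:
step_arm([
  [[0.2,0,3,-5,-0.007,-0.03,0],[0.2,0,0,-5,0,-0.027,0],[0.2,0,0,-5,0,0,0],[0.2,0,0,0,0,0,0],[0.2,0,0,0,0,0,0]],
])

```text
clock: 6.73
eef_pos: [541.2, -161.2, 127.9]
tool_rot: [-3.131, -0.326, 0.052]
force: [0.0, -0.7, -0.1]
width: 39.1
```

```bash
python3 - <<'E'
from st import *
rep()
from snap import snap
d,s=snap('im5')
crop(d['scene'][0],310,120,430,220,6,'pics/k1.png')
crop(d['top'][0],330,160,410,240,7,'pics/k2.png')
E
```

```text
clk 6.73 pos [ 541.184 -161.206  127.894] rpy [-3.131 -0.326  0.052] w 39.1
q [ 0.216  0.593  0.144  2.142 -1.098  0.234 -0.139]
rotvec to rest frame [-0.009 -0.024 -0.008]
toolz [ 0.319  0.027 -0.947] tooly [ 0.055 -0.998 -0.01 ]
TCP in rest frame 23.23427179444987 -2.238188464069559 74.43654758239613
F world [ 0.038 -0.708 -0.07 ] F rest -0.01916498746987906 -0.7085966610028575 -0.06762877976054688
6.8333 [ 540.81 -161.07  127.85] [-3.13 -0.33  0.05] [-0.76  0.61 -0.48] 38.811535099322526
```

View pics/k1.png

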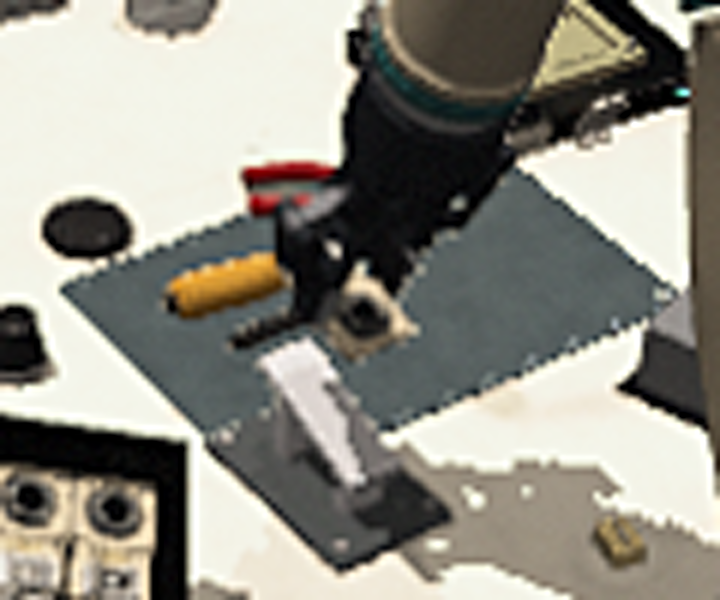

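View pics/k2.png

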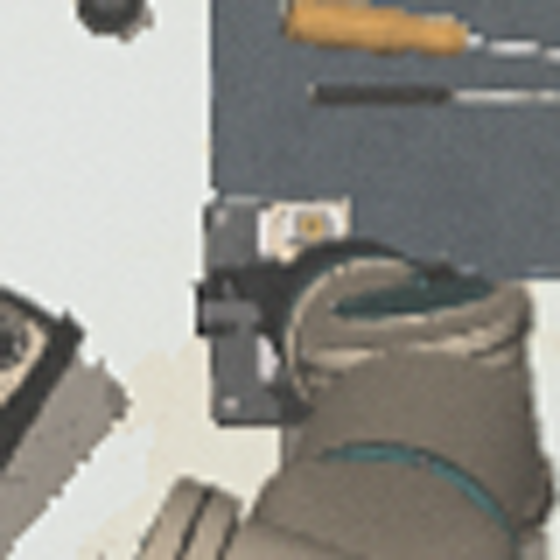

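Emit:
step_arm([
  [[0.2,-1.5,0.5,-11.2,0,0,0],[0.2,-1.5,0.5,-11.2,0,0,0],[0.2,-1.5,0.5,-11.2,0,0,0],[0.2,-1.6,0.5,-11.2,0,0,0],[0.2,0,0,0,-0.009,-0.024,-0.008],[0.2,0,0,0,0,0,0]],
])

```text
clock: 7.33
eef_pos: [549.1, -168.7, 106.0]
tool_rot: [-3.123, -0.307, 0.046]
force: [-0.0, 0.1, 0.9]
width: 39.0
```

```bash
python3 st.py
```

```text
clk 7.33 pos [ 549.105 -168.692  105.954] rpy [-3.123 -0.307  0.046] w 39.0
q [ 0.236  0.645  0.131  2.11  -1.099  0.233 -0.133]
rotvec to rest frame [-0.016 -0.043 -0.005]
toolz [ 0.301  0.033 -0.953] tooly [ 0.052 -0.999 -0.018]
TCP in rest frame 22.834273577294905 -10.088838937979387 51.23406343872375
F world [-0.045  0.122  0.893] F rest 0.2682915038225784 0.1236569262155495 0.8526873976231524
```

```bash
cat > kin.py <<'E'
import numpy as np
from scipy.spatial.transform import Rotation as Ro
S=np.array([-1,1,-1,1,-1,1,-1.])
def rots(q):
    R=Ro.identity();out=[]
    for i,a in enumerate(q):
        R=R*Ro.from_euler('z' if i%2==0 else 'y',S[i]*a); out.append(R)
    return out
data=[([-1.2087888,0.62933117,0.03844896,1.51840369,-0.0269976,0.99627542,-0.01998608],[269.3910836,590.86575244,238.3874768],[-3.13969350e+00,3.1e-5,2.71379]),
([0.144,0.597,0.245,2.133,-1.043,0.293,-0.206],[533.951,-162.233,128.572],[-3.132,-0.293,0.045]),
([0.216,0.593,0.144,2.142,-1.098,0.234,-0.139],[541.184,-161.206,127.894],[-3.131,-0.326,0.052]),
([0.236,0.645,0.131,2.11,-1.099,0.233,-0.133],[549.105,-168.692,105.954],[-3.123,-0.307,0.046]),
([-0.82,0.79,0.28,1.45,-0.24,0.94,-0.31],[563.51,406.89,167.93],[-3.14,0,1.74]),
([-0.56,0.48,0.56,2.25,-0.96,0.3,-0.71],[503.16,48.57,179.55],[-3.13,-0.29,0.05])]
E
python3 - <<'E'
from kin import *
np.set_printoptions(suppress=True,precision=3)
for q,p,r in data:
    A=rots(q)[-1].as_matrix();B=Ro.from_euler('xyz',r).as_matrix()
    print((A.T@B).round(3).tolist())
def cols(q):
    R=[r.as_matrix() for r in rots(q)]
    # d1 z const; R2*(x,z) ; R4*(x,z); R6*(x,z)
    return np.c_[[0,0,1],R[1][:,0],R[1][:,2],R[3][:,0],R[3][:,2],R[5][:,0],R[5][:,2]]
A=np.vstack([cols(q) for q,_,_ in data]);b=np.hstack([p for _,p,_ in data])
w=np.repeat([3,2,2,2,.5,.5],3)
x,res,rk,sv=np.linalg.lstsq(A*w[:,None],b*w,rcond=1e-4);print(x,rk,sv);print((A@x-b).reshape(-1,3))
E
```

```text
[[-0.0, -1.0, 0.0], [1.0, -0.0, 0.0], [-0.0, 0.0, 1.0]]
[[-0.0, -1.0, -0.001], [1.0, -0.0, 0.0], [-0.0, -0.001, 1.0]]
[[0.0, -1.0, -0.0], [1.0, 0.0, 0.0], [-0.0, -0.0, 1.0]]
[[-0.001, -1.0, 0.0], [1.0, -0.001, -0.001], [0.001, 0.0, 1.0]]
[[0.003, -1.0, -0.001], [1.0, 0.003, 0.006], [-0.006, -0.001, 1.0]]
[[0.002, -1.0, 0.004], [1.0, 0.002, -0.001], [0.001, 0.004, 1.0]]
[506.12  -36.115 515.291  13.426 412.007 -38.285 469.938] 7 [9.13  7.391 3.166 1.153 1.061 0.143 0.084]
[[-23.058  10.05   -0.255]
 [ -1.482  -3.825  -1.231]
 [  1.699   1.926   0.07 ]
 [ -1.32    3.61    1.868]
 [ -7.57    1.288   1.689]
 [ 12.736 -38.435  -3.838]]
```

```bash
cat > log.py <<'E'
from cell import ctrl
import json
s=ctrl.read_state()
open('log.jsonl','a').write(json.dumps([s['qpos'].tolist(),s['eef_pos'].tolist(),s['tool_rot'].tolist()])+'\n')
print(round(s['clock'],2),s['qpos'].round(3),s['eef_pos'].round(1),s['tool_rot'].round(3),s['force'].round(1))
E
python3 log.py
```

```text
7.33 [ 0.236  0.645  0.131  2.11  -1.099  0.233 -0.133] [ 549.1 -168.7  106. ] [-3.123 -0.307  0.046] [-0.   0.1  0.9]
```

Emit:
step_arm([
  [[0.2,10,0,20,0,0.1,0],[0.2,20,0,20,0.05,0.1,0],[0.2,30,0,10,0.1,0.1,0]],
])

```text
clock: 7.58
eef_pos: [595.1, -162.6, 132.6]
tool_rot: [-2.995, -0.148, 0.027]
force: [1.8, 0.9, -0.6]
width: 39.0
```

```bash
python3 log.py
```

```text
7.58 [ 0.02   0.74   0.497  1.811 -0.816  0.754 -0.507] [ 595.1 -162.6  132.6] [-2.995 -0.148  0.027] [ 1.8  0.9 -0.6]
```

Emit:
step_arm([
  [[0.2,30,0,10,0.1,0,0.12],[0.2,30,30,20,0.1,0,0.12],[0.2,0,30,20,0,0,0.12]],
])

```text
clock: 7.83
eef_pos: [656.0, -114.4, 177.9]
tool_rot: [-2.84, -0.171, 0.31]
force: [0.7, -1.2, -0.9]
width: 39.3
```

```bash
python3 log.py
```

```text
7.83 [ 0.08   0.785  0.403  1.529 -0.721  1.074 -0.431] [ 656.  -114.4  177.9] [-2.84  -0.171  0.31 ] [ 0.7 -1.2 -0.9]
```

Emit:
step_arm([
  [[0.2,0,30,10,-0.12,0,0],[0.2,0,30,10,-0.12,0.1,0],[0.2,0,30,10,-0.12,0.1,0.12]],
])

```text
clock: 8.08
eef_pos: [652.8, -17.3, 210.7]
tool_rot: [-3.068, 0.063, 0.408]
force: [1.0, 0.4, -0.3]
width: 38.9
```

```bash
python3 log.py
```

```text
8.08 [-0.3    0.774  0.577  1.456 -0.464  1.144 -0.786] [652.8 -17.3 210.7] [-3.068  0.063  0.408] [ 1.   0.4 -0.3]
```

Emit:
step_arm([
  [[0.2,0,-30,-10,-0.12,0,0],[0.2,0,-30,0,-0.12,0,0],[0.2,0,-30,0,-0.12,0,0]],
])

```text
clock: 8.33
eef_pos: [654.2, -107.1, 199.9]
tool_rot: [2.878, 0.198, 0.37]
force: [-0.7, -0.7, -1.9]
width: 39.0
```

```bash
python3 log.py
```

```text
8.33 [-0.43   0.856  0.758  1.486 -0.259  1.019 -0.894] [ 654.2 -107.1  199.9] [2.878 0.198 0.37 ] [-0.7 -0.7 -1.9]
```

```bash
cat >> kin.py <<'E'
import json
def cols(q):
    R=[r.as_matrix() for r in rots(q)]
    return np.c_[[0,0,1],R[0][:,0],R[0][:,1],R[1][:,0],R[1][:,2],R[2][:,0],R[2][:,1],R[3][:,0],R[3][:,2],R[4][:,0],R[4][:,1],R[5][:,0],R[5][:,2]]
def fit(verbose=False):
    D=list(data)
    try: D=[D[0]]+D[1:3]+[json.loads(l) for l in open('log.jsonl')]
    except FileNotFoundError: pass
    A=np.vstack([cols(d[0]) for d in D]);b=np.hstack([d[1] for d in D])
    # weak ridge
    lam=0.03
    x=np.linalg.lstsq(np.vstack([A,lam*np.eye(13)]),np.r_[b,np.zeros(13)],rcond=None)[0]
    if verbose: print(x.round(1));print((A@x-b).reshape(-1,3).round(1))
    return x
Q0=Ro.from_matrix(np.array([[0,-1,0],[1,0,0],[0,0,1.]]))
def fk(q,x): return cols(q)@x, (rots(q)[-1]*Q0)
E
python3 -c "
from kin import *
fit(True)"
```

```text
[345.6  28.5 -17.7 -13.1 500.1  -5.9  -8.2 -30.4 375.8  24.4  -2.1 -22.4
 323.4]
[[-0.4 -0.8 -0.4]
 [ 1.6 -0.3 -1.3]
 [ 0.2  0.4 -0. ]
 [-1.1  0.6  2.1]
 [ 0.4 -2.  -1. ]
 [-0.7 -0.6 -0.7]
 [ 0.3  0.3 -1.4]
 [-0.5  1.5  2.5]]
```

```bash
python3 - <<'E'
from kin import *
D=[data[0]]+data[1:3]+[json.loads(l) for l in open('log.jsonl')]
A=np.vstack([cols(d[0]) for d in D]);b=np.hstack([d[1] for d in D])
def tr(idx):
    x=np.linalg.lstsq(A[:,idx],b,rcond=None)[0];r=A[:,idx]@x-b;print(idx,x.round(1),'rms',np.sqrt((r**2).mean()).round(2))
tr([0,4,8,12]);tr([0,3,4,7,8,11,12]);tr([0,1,4,5,8,9,12]);tr([0,2,4,6,8,10,12]);tr([0,2,4,6,7,8,10,11,12])
tr([0,3,4,6,7,8,11,12]);tr([0,2,3,4,6,7,8,10,11,12]); tr([0,4,7,8,11,12])
E
```

```text
[0, 4, 8, 12] [380.3 523.  419.9 327.8] rms 11.03
[0, 3, 4, 7, 8, 11, 12] [381.6  -0.6 508.1 -10.2 384.8 -30.8 348.9] rms 6.36
[0, 1, 4, 5, 8, 9, 12] [330.3 -42.4 570.5  41.2 371.5 -21.8 337.2] rms 5.9
[0, 2, 4, 6, 8, 10, 12] [ 3.360e+02 -1.140e+01  5.591e+02 -1.630e+01  3.822e+02 -3.000e-01
  3.417e+02] rms 0.06
[0, 2, 4, 6, 7, 8, 10, 11, 12] [ 3.361e+02 -1.140e+01  5.590e+02 -1.620e+01 -1.000e-01  3.821e+02
 -4.000e-01 -1.000e-01  3.418e+02] rms 0.06
[0, 3, 4, 6, 7, 8, 11, 12] [321.2  -8.8 575.2 -28.    3.1 382.7  -1.2 345.4] rms 1.13
[0, 2, 3, 4, 6, 7, 8, 10, 11, 12] [ 3.355e+02 -1.130e+01 -5.000e-01  5.595e+02 -1.630e+01 -1.000e-01
  3.820e+02 -4.000e-01 -2.000e-01  3.420e+02] rms 0.05
[0, 4, 7, 8, 11, 12] [382.2 507.6 -10.1 384.8 -30.8 348.7] rms 6.36
```

```bash
cat >> kin.py <<'E'
IDX=[0,2,4,6,8,10,12]
def fit7():
    D=[data[0]]+data[1:3]+[json.loads(l) for l in open('log.jsonl')]
    A=np.vstack([cols(d[0]) for d in D])[:,IDX];b=np.hstack([d[1] for d in D])
    x=np.zeros(13);x[IDX]=np.linalg.lstsq(A,b,rcond=None)[0];return x
lo=np.array([-3.06,-.37,-1.25,.18,-1.1,.23,-2.94]);hi=np.array([3.06,2.12,1.32,2.47,4.24,1.98,2.94])
from scipy.optimize import least_squares
def ik(p,R,q0,x,j3=None,w=1000):
    def f(q):
        P,Q=fk(q,x);e=np.r_[(P-p),300*(R*Q.inv()).as_rotvec()]
        if j3 is not None: e=np.r_[e,w*(q[2]-j3)]
        return e
    r=least_squares(f,np.clip(q0,lo+1e-3,hi-1e-3),bounds=(lo,hi));return r.x,r.fun
E
cat > feas.py <<'E'
from kin import *
from st import X,Y,N,C,Rt
np.set_printoptions(suppress=True,precision=2)
x=fit7()
def scan(p,R,starts=6,seed=0):
    rng=np.random.default_rng(seed);out=[]
    for j3 in np.arange(-1.2,1.31,.2):
        for k in range(starts):
            q0=rng.uniform(lo,hi);q0[2]=j3;q0[0]=-np.arctan2(p[1],p[0])-.7*j3
            q,e=ik(p,R,q0,x,j3)
            if np.abs(e).max()<.5 and not any(np.allclose(q,o,atol=.03) for o in out): out.append(q)
    return out
if __name__=='__main__':
    for sg in(1,-1):
        R=np.c_[np.cross(-sg*Y,-N),-sg*Y,-N]
        for h in (9,40):
            print('sg',sg,'h',h)
            for q in scan(C+X*(-6)+N*h,Ro.from_matrix(R)): print(q,'margin',np.minimum(q-lo,hi-q).min().round(2))
E
timeout 570 python3 feas.py
```

```text
sg 1 h 9
[ 1.02  1.09 -1.2   2.19  1.73  0.85 -2.77] margin 0.05
[ 0.94  0.97 -1.    2.19  1.76  0.64 -2.84] margin 0.1
[ 0.83  0.87 -0.8   2.2   1.81  0.46 -2.93] margin 0.01
[0.18 0.75 0.2  2.21 4.21 0.29 0.83] margin 0.03
sg 1 h 40
[ 1.04  1.01 -1.2   2.21  1.66  0.79 -2.73] margin 0.05
[ 0.96  0.89 -1.    2.21  1.67  0.59 -2.78] margin 0.16
[ 0.85  0.8  -0.8   2.21  1.7   0.42 -2.84] margin 0.1
[ 0.73  0.73 -0.6   2.21  1.77  0.27 -2.94] margin 0.0
sg -1 h 9
[ 1.02  1.09 -1.2   2.19  1.73  0.85  0.38] margin 0.05
[ 0.94  0.97 -1.    2.19  1.76  0.64  0.31] margin 0.25
[ 0.83  0.87 -0.8   2.2   1.81  0.46  0.21] margin 0.23
[ 0.71  0.8  -0.6   2.2   1.93  0.31  0.06] margin 0.08
[ 0.18  0.75  0.2   2.21  4.21  0.29 -2.32] margin 0.03
sg -1 h 40
[ 1.04  1.01 -1.2   2.21  1.66  0.79  0.41] margin 0.05
[ 0.96  0.89 -1.    2.21  1.67  0.59  0.36] margin 0.25
[ 0.85  0.8  -0.8   2.21  1.7   0.42  0.3 ] margin 0.19
[ 0.73  0.73 -0.6   2.21  1.77  0.27  0.2 ] margin 0.04
```

```bash
cat > sim.py <<'E'
from kin import *
x=fit7()
def jac(q):
    P,Q=fk(q,x);J=np.zeros((6,7));h=1e-5
    for i in range(7):
        d=q.copy();d[i]+=h;P2,Q2=fk(d,x);J[:3,i]=(P2-P)/h;J[3:,i]=(Q2*Q.inv()).as_rotvec()/h
    return J,P,Q
def solve(q,pt,Rt,bias=None,k=0,L=300,damp=1e-3,it=30,wj=None):
    q=q.copy()
    W=np.diag([1,1,1,L,L,L])
    for _ in range(it):
        J,P,Q=jac(q);e=W@np.r_[pt-P,(Rt*Q.inv()).as_rotvec()];A=W@J
        Ap=A.T@np.linalg.inv(A@A.T+damp*np.eye(6)*L)
        dq=Ap@e
        if bias is not None: dq=dq+(np.eye(7)-Ap@A)@(k*(bias-q))
        q=np.clip(q+dq,lo,hi)
    return q
E
python3 - <<'E'
from sim import *
np.set_printoptions(suppress=True,precision=3)
Lg=[json.loads(l) for l in open('log.jsonl')]
def show(name,a,b,bias,k,it):
    q=np.array(a[0],float)
    n=12
    Ra=Ro.from_euler('xyz',a[2]);Rb=Ro.from_euler('xyz',b[2]);dr=(Rb*Ra.inv()).as_rotvec();pa=np.array(a[1]);pb=np.array(b[1])
    for i in range(1,n+1): q=solve(q,pa+(pb-pa)*i/n,Ro.from_rotvec(dr*i/n)*Ra,bias,k,it=it)
    print(name,q,'actual',np.array(b[0]),'diff',np.abs(q-b[0]).max().round(3))
st=np.array([-1.209,0.628,0.038,1.517,-0.027,0.996,-0.02]);mid=(lo+hi)/2
seq=[(data[0],data[4]),(Lg[1],Lg[2]),(Lg[2],Lg[3]),(Lg[3],Lg[4])]
for nm,bias,k in(('none',None,0),('start',st,.1),('mid',mid,.1),('mid.02',mid,.02),('zero',np.zeros(7),.05)):
    for a,b in seq: show(nm,a,b,bias,k,4)
E
```

```text
none [-0.814  0.785  0.275  1.448 -0.241  0.943 -0.304] actual [-0.82  0.79  0.28  1.45 -0.24  0.94 -0.31] diff 0.006
none [ 0.077  0.785  0.409  1.529 -0.725  1.076 -0.428] actual [ 0.08   0.785  0.403  1.529 -0.721  1.074 -0.431] diff 0.005
none [-0.301  0.775  0.578  1.456 -0.466  1.144 -0.785] actual [-0.3    0.774  0.577  1.456 -0.464  1.144 -0.786] diff 0.001
none [-0.43   0.856  0.758  1.486 -0.26   1.019 -0.894] actual [-0.43   0.856  0.758  1.486 -0.259  1.019 -0.894] diff 0.0
start [-0.811  0.784  0.269  1.448 -0.235  0.942 -0.308] actual [-0.82  0.79  0.28  1.45 -0.24  0.94 -0.31] diff 0.011
start [ 0.078  0.785  0.407  1.529 -0.724  1.076 -0.429] actual [ 0.08   0.785  0.403  1.529 -0.721  1.074 -0.431] diff 0.004
start [-0.297  0.772  0.569  1.456 -0.459  1.142 -0.79 ] actual [-0.3    0.774  0.577  1.456 -0.464  1.144 -0.786] diff 0.008
start [-0.429  0.855  0.756  1.486 -0.258  1.019 -0.896] actual [-0.43   0.856  0.758  1.486 -0.259  1.019 -0.894] diff 0.002
mid [-0.378  0.821 -0.543  1.432  0.46   1.017 -0.854] actual [-0.82  0.79  0.28  1.45 -0.24  0.94 -0.31] diff 0
[... 670 characters left out ...]
079 -1.073] actual [-0.3    0.774  0.577  1.456 -0.464  1.144 -0.786] diff 0.474
mid.02 [-0.205  0.754  0.3    1.479  0.135  1.014 -1.226] actual [-0.43   0.856  0.758  1.486 -0.259  1.019 -0.894] diff 0.457
zero [-0.67   0.768  0.009  1.443 -0.008  0.932 -0.49 ] actual [-0.82  0.79  0.28  1.45 -0.24  0.94 -0.31] diff 0.271
zero [ 0.287  0.749  0.029  1.521 -0.447  0.962 -0.65 ] actual [ 0.08   0.785  0.403  1.529 -0.721  1.074 -0.431] diff 0.374
zero [-0.118  0.718  0.225  1.449 -0.209  1.086 -0.999] actual [-0.3    0.774  0.577  1.456 -0.464  1.144 -0.786] diff 0.352
zero [-0.295  0.782  0.471  1.482 -0.005  1.003 -1.109] actual [-0.43   0.856  0.758  1.486 -0.259  1.019 -0.894] diff 0.287
```

```bash
cat > fast.py <<'E'
import numpy as np
from kin import fit7,lo,hi,S
from scipy.spatial.transform import Rotation as Ro
_x=fit7()
d1,y1,L1,y3,L2,y5,L3=_x[[0,2,4,6,8,10,12]]
T=[(0,y1,0),(0,0,L1),(0,y3,0),(0,0,L2),(0,y5,0),(0,0,L3),(0,0,0)]
T=np.array(T,float)
Q0=np.array([[0,-1,0],[1,0,0],[0,0,1.]])
def fkj(q,jac=True):
    R=np.eye(3);p=np.array([0,0,d1]);ax=[];pp=[]
    for i in range(7):
        a=S[i]*q[i];c,s=np.cos(a),np.sin(a)
        k=2 if i%2==0 else 1
        ax.append(S[i]*R[:,k]);pp.append(p)
        M=np.array([[c,-s,0],[s,c,0],[0,0,1]]) if k==2 else np.array([[c,0,s],[0,1,0],[-s,0,c]])
        R=R@M;p=p+R@T[i]
    if not jac: return p,R@Q0
    A=np.array(ax);J=np.vstack([np.cross(A,p-np.array(pp)).T,A.T])
    return p,R@Q0,J
def rv(M):
    w=np.array([M[2,1]-M[1,2],M[0,2]-M[2,0],M[1,0]-M[0,1]])/2;s=np.linalg.norm(w);c=(np.trace(M)-1)/2
    if s<1e-9: return w
    return w*(np.arctan2(s,c)/s)
def expm(w):
    t=np.linalg.norm(w)
    if t<1e-12: return np.eye(3)
    k=w/t;K=np.array([[0,-k[2],k[1]],[k[2],0,-k[0]],[-k[1],k[0],0]]);return np.eye(3)+np.sin(t)*K+(1-np.cos(t))*K@K
W=np.array([1,1,1,300,300,300.])
def track(q,pt,Rt,it=3):
    for _ in range(it):
        p,R,J=fkj(q);e=W*np.r_[pt-p,rv(Rt@R.T)];A=W[:,None]*J
        q=np.clip(q+A.T@np.linalg.solve(A@A.T+.3*np.eye(6),e),lo,hi)
    return q
def path(q,rows,it=2):
    """rows of (t(3),r(3)); commanded pose accumulates"""
    p,R=fkj(q,False);mx=0;mg=9;qs=[q]
    for t,r in rows:
        p=p+t;R=expm(r)@R;q2=track(q,p,R,it);mx=max(mx,np.abs((q2-q)/[.15,.15,.183,.183,.183,.183,.183]).max());q=q2;qs.append(q);mg=min(mg,np.minimum(q-lo,hi-q).min())
    return q,mx,mg,p,R,qs
def seg(dp,dr,smax=40,rmax=.11):
    n=max(1,int(np.ceil(max(np.linalg.norm(dp)/smax,np.linalg.norm(dr)/rmax))))
    return [(np.array(dp)/n,np.array(dr)/n)]*n
E
cat > opt.py <<'E'
from fast import *
from st import X,Y,N,C
from cell import ctrl
import sys,time
from scipy.optimize import differential_evolution,minimize
np.set_printoptions(suppress=True,precision=2)
q0=np.array(ctrl.read_state()['qpos']);p0,R0=fkj(q0,False);print(q0,p0)
sg=int(sys.argv[1]);K=int(sys.argv[2]);h=float(sys.argv[3])
Rg=np.c_[np.cross(-sg*Y,-N),-sg*Y,-N];pg=C+X*(-4)+N*h
base=np.array([[0,0,-1.]])
def unpack(v):
    W=[]
    for k in range(K):
        a=v[k*6:(k+1)*6];W.append((np.array([540+100*a[0],-100+150*a[1],230+50*a[2]]), a[3]*2.0+0.0, a[4]*.7, a[5]*.7))
    return W
def Rw(yaw,tx,ty): # yaw of tool, tilt
    D=np.array([[1,0,0],[0,-1,0],[0,0,-1.]]) # tool x = world x, y=-y, z down  (yaw 0, roll pi)
    c,s=np.cos(yaw),np.sin(yaw);return expm(np.array([tx,ty,0]))@np.array([[c,-s,0],[s,c,0],[0,0,1]])@D
def run(v,it=2,full=False):
    rows=[];p,R=p0,R0
    for (pw,yw,tx,ty) in unpack(v):
        Rn=Rw(yw+YC,tx,ty);rows+=seg(pw-p,rv(Rn@R.T),smax=60 if not full else 35,rmax=.18 if not full else .11);p,R=pw,Rn
    rows+=seg(pg-p,rv(Rg@R.T),smax=60 if not full else 35,rmax=.18 if not full else .11)
    q,mx,mg,pc,Rc,qs=path(q0,rows,it)
    pf,Rf=fkj(q,False);eo=np.linalg.norm(rv(Rg@Rf.T));ep=np.linalg.norm(pg-pf)
    m=np.minimum(q-lo,hi-q).min()
    cost=eo*10+ep*.05+max(0,.08-m)*10+max(0,.03-mg)*10+len(rows)*.006+max(0,mx-1.6)*.3
    return (cost,q,eo,ep,m,mg,mx,len(rows),rows,qs) if full else cost
YC=0 if sg==1 else np.pi*float(sys.argv[4])
if __name__=='__main__':
    t=time.time();best=None
    for seed in range(4):
        r=differential_evolution(run,[(-1,1)]*(6*K),popsize=6,maxiter=40,seed=seed,polish=False,tol=1e-6,callback=lambda *a,**k:time.time()-t>(seed+1)*130)
        f=run(r.x,2,True);print(seed,r.fun,'cost',f[0],'q',f[1],'eo %.3f ep %.1f m %.2f mg %.2f mx %.2f n %d'%f[2:8],flush=True)
        if best is None or f[0]<best[0]: best=(f[0],r.x)
    np.save(f'best_{sg}_{K}_{sys.argv[4] if len(sys.argv)>4 else 0}.npy',best[1]);print(best)
E
(timeout 560 python3 opt.py 1 2 40 0 > o1.txt 2>&1 &) ; (timeout 560 python3 opt.py -1 2 40 1 > o2.txt 2>&1 &); (timeout 560 python3 opt.py -1 2 40 -1 > o3.txt 2>&1 &); sleep 545; cat o1.txt o2.txt o3.txt; nproc
```

```text
this script no longer has the robot
Exception ignored in: <_io.TextIOWrapper mode='rw' encoding='UTF-8'>
Traceback (most recent call last):
BrokenPipeError: [Errno 32] Broken pipe
this script no longer has the robot
[-0.43  0.86  0.76  1.49 -0.26  1.02 -0.89] [ 654.21 -107.12  199.89]
0 0.19850269756321465 cost 0.3240010786501957 q [ 0.78  0.76 -0.68  2.21  1.72  0.33  0.27] eo 0.000 ep 0.0 m 0.10 mg 0.04 mx 0.95 n 54
1 0.20401392214116748 cost 0.32400237751669364 q [ 0.8   0.77 -0.72  2.21  1.71  0.36  0.28] eo 0.000 ep 0.0 m 0.13 mg 0.05 mx 0.97 n 54
2 0.19844102032898167 cost 0.32998315715621085 q [ 0.78  0.76 -0.69  2.21  1.72  0.33  0.27] eo 0.000 ep 0.0 m 0.10 mg 0.03 mx 1.01 n 52
3 0.21002809639792358 cost 0.34200360229470345 q [ 0.79  0.76 -0.7   2.21  1.71  0.34  0.28] eo 0.000 ep 0.0 m 0.11 mg 0.05 mx 0.85 n 57
(np.float64(0.3240010786501957), array([ 0.66, -0.57,  0.28, -0.24,  0.67, -0.54, -0.93, -0.33,  0.37,
        0.67, -0.2 , -0.64]))
4
```

```bash
sed -i 's/^from cell import ctrl$//' st.py && sed -i "s/^def rep():/def rep():\n    from cell import ctrl/" st.py; python3 - <<'E'
s=open('opt.py').read()
s=s.replace("from cell import ctrl\n","").replace("q0=np.array(ctrl.read_state()['qpos'])","import json;q0=np.array(json.loads(open('log.jsonl').readlines()[-1])[0])")
open('opt.py','w').write(s)
E
timeout 570 python3 opt.py 1 2 40 0
```

```text
[-0.43  0.86  0.76  1.49 -0.26  1.02 -0.89] [ 654.21 -107.12  199.89]
0 4.500461506052769 cost 4.658449090897657 q [ 0.58  0.68 -0.38  2.22  2.07  0.23  2.94] eo 0.140 ep 36.3 m 0.00 mg 0.00 mx 0.62 n 58
1 2.82488505464706 cost 3.015563433383054 q [0.26 0.67 0.09 2.22 4.24 0.23 0.74] eo 0.088 ep 14.3 m 0.00 mg 0.00 mx 1.01 n 54
2 2.615145851909994 cost 8.201251531298084 q [ 0.52  0.65 -0.29  2.2   1.84  0.23 -2.94] eo 0.203 ep 59.8 m 0.00 mg 0.00 mx 8.00 n 27
3 2.8421649480636657 cost 3.0276230441348013 q [0.26 0.67 0.09 2.22 4.24 0.23 0.74] eo 0.087 ep 14.8 m 0.00 mg 0.00 mx 0.89 n 53
(np.float64(3.015563433383054), array([-0.94,  0.97, -0.59,  0.89, -0.84, -0.27,  0.33, -0.31, -0.42,
       -0.88, -0.83, -0.91]))
```

```bash
cat > opt2.py <<'E'
from fast import *
from st import X,Y,N,C
import json,time
from scipy.optimize import differential_evolution
np.set_printoptions(suppress=True,precision=3)
q0=np.array(json.loads(open('log.jsonl').readlines()[-1])[0]);p0,R0=fkj(q0,False)
sg=-1
Rg=np.c_[np.cross(-sg*Y,-N),-sg*Y,-N];pg=C+X*(-4)+N*40
PD=np.array([515,-262,9.])
def Rw(yaw,tx=0,ty=0):
    D=np.array([[1,0,0],[0,-1,0],[0,0,-1.]]);c,s=np.cos(yaw),np.sin(yaw)
    return expm(np.array([tx,ty,0]))@np.array([[c,-s,0],[s,c,0],[0,0,1]])@D
def wp(a,yc): return np.array([540+100*a[0],-130+150*a[1],230+50*a[2]]),Rw(yc+a[3]*1.2,a[4]*.7,a[5]*.7)
def plan(v):
    y1=v[0]*1.2; up=np.array([0,0,90.])
    L=[(PD+up,Rw(y1)),(PD,Rw(y1)),(PD+up,Rw(y1))]
    L.append(wp(v[1:7],y1-np.pi/2))
    L+=[(PD+up,Rw(y1-np.pi)),(PD,Rw(y1-np.pi)),(PD+up,Rw(y1-np.pi))]
    L.append(wp(v[7:13],-np.pi*.8))
    L.append((pg,Rg))
    return L
def run(v,full=False):
    rows=[];p,R=p0,R0;marks=[]
    for pn,Rn in plan(v):
        rows+=seg(pn-p,rv(Rn@R.T),smax=35 if full else 70,rmax=.11 if full else .2);p,R=pn,Rn;marks.append(len(rows))
    q,mx,mg,pc,Rc,qs=path(q0,rows,2)
    pf,Rf=fkj(q,False);eo=np.linalg.norm(rv(Rg@Rf.T));ep=np.linalg.norm(pg-pf)
    m=np.minimum(q-lo,hi-q).min()
    cost=eo*10+ep*.05+max(0,.15-m)*10+max(0,.05-mg)*10+len(rows)*.006*(1 if full else 2)+max(0,mx-(1 if full else 1.7))*.3
    return (cost,q,eo,ep,m,mg,mx,len(rows),marks,[qs[i] for i in marks]) if full else cost
if __name__=='__main__':
    t=time.time();best=None
    for seed in range(3):
        r=differential_evolution(run,[(-1,1)]*13,popsize=5,maxiter=60,seed=seed,polish=False,tol=1e-6,callback=lambda *a,**k:time.time()-t>(seed+1)*170)
        f=run(r.x,True);print(seed,r.fun,'cost',f[0],'q',f[1],'eo %.3f ep %.1f m %.2f mg %.2f mx %.2f n %d'%f[2:8],flush=True)
        if best is None or f[0]<best[0]: best=(f[0],r.x,f)
    np.save('best2.npy',best[1])
    print(best[1],best[2][8])
    for q in best[2][9]: print(q)
E
timeout 575 python3 opt2.py
```

```text
0 4.266640925646494 cost 21.07540387003067 q [ 0.619  0.647 -0.386  2.249 -1.1    0.23  -2.94 ] eo 0.431 ep 116.2 m 0.00 mg 0.00 mx 29.18 n 83
1 4.258792173036376 cost 12.137703710913474 q [ 0.551  0.656 -0.297  2.238 -1.1    0.23  -2.927] eo 0.414 ep 101.2 m 0.00 mg 0.00 mx 2.54 n 79
2 4.4219200467153765 cost 12.963592512289594 q [ 0.568  0.655 -0.321  2.241 -1.1    0.23  -2.94 ] eo 0.413 ep 105.4 m 0.00 mg 0.00 mx 4.72 n 74
[-0.515  0.338  0.252 -0.763 -0.733 -0.543 -0.727  0.905  0.638  0.627
  0.239 -0.718 -0.539] [10, 13, 16, 39, 48, 51, 54, 69, 79]
[ 0.006  0.83   0.694  1.855 -0.768  0.748 -1.055]
[ 0.081  0.949  0.562  1.879 -0.896  0.588 -0.951]
[ 0.005  0.831  0.696  1.855 -0.769  0.748 -1.054]
[ 0.005  0.317 -0.079  2.421 -1.1    0.23  -2.94 ]
[-0.175  1.285  1.32   1.871 -1.1    1.527 -2.94 ]
[-0.131  1.418  1.32   1.864 -1.1    1.564 -2.94 ]
[-0.17   1.298  1.32   1.893 -1.1    1.587 -2.94 ]
[-1.033  1.011  1.32   1.947 -0.969  0.666 -2.94 ]
[ 0.551  0.656 -0.297  2.238 -1.1    0.23  -2.927]
```

```bash
sed -i 's/y1-np.pi\/2/y1+np.pi\/2/; s/Rw(y1-np.pi)/Rw(y1+np.pi)/g; s/-np.pi\*.8/np.pi*1.2/' opt2.py; timeout 575 python3 opt2.py
```

```text
0 0.49200103612761426 cost 0.4200002017819251 q [ 0.845  0.795 -0.798  2.206  1.686  0.417  0.313] eo 0.000 ep 0.0 m 0.19 mg 0.05 mx 0.89 n 70
1 0.49201559613190143 cost 0.43200128310687447 q [ 0.865  0.808 -0.833  2.206  1.68   0.445  0.324] eo 0.000 ep 0.0 m 0.21 mg 0.09 mx 0.82 n 72
2 0.4929336130353525 cost 0.4633138808566396 q [ 0.847  0.796 -0.802  2.206  1.686  0.42   0.314] eo 0.000 ep 0.0 m 0.19 mg 0.08 mx 1.14 n 70
[ 0.911 -0.189 -0.054 -0.739  0.687  0.805 -0.396 -0.681  0.172 -0.642
  0.671 -0.075 -0.555] [7, 10, 13, 36, 45, 48, 51, 57, 70]
[ 0.281  0.726  0.222  1.846 -0.263  0.598  0.19 ]
[ 0.32   0.869  0.161  1.871 -0.302  0.425  0.224]
[ 0.28   0.726  0.225  1.847 -0.266  0.598  0.192]
[ 1.248  0.912 -1.147  1.918  0.295  0.67   2.039]
[ 0.942  0.877 -0.878  1.827  0.874  0.881  2.298]
[ 0.881  0.995 -0.764  1.855  1.023  0.747  2.186]
[ 0.941  0.876 -0.876  1.827  0.873  0.879  2.3  ]
[ 0.805  0.461 -0.868  2.344  1.397  0.379  1.762]
[ 0.845  0.795 -0.798  2.206  1.686  0.417  0.313]
```

```bash
python3 - <<'E'
from h import *
np.set_printoptions(suppress=True,precision=1)
tc=pickle.load(open('im4.pkl','rb'))['top'][2]
print(onz(tc,[(390,199.2),(420,199.2)],2),onz(tc,[(397.5,233.5),(397.5,240),(394.5,237),(401,237)],8),onz(tc,[(418.5,210),(426,226.5),(442,200)],0))
E
sed -i 's/PD=np.array.*/PD=np.array([507,-262,9.])/' opt2.py
cat > emit.py <<'E'
import sys
from opt2 import *
v=np.load('best2.npy')
p,R=p0,R0
f=run(v,True);print(f[1],f[2:8])
for i,(pn,Rn) in enumerate(plan(v)):
    s=seg(pn-p,rv(Rn@R.T),smax=35,rmax=.11);print(i,len(s),'t',s[0][0].round(2),'r',s[0][1].round(4),'end',pn.round(1));p,R=pn,Rn
E
python3 emit.py
```

```text
[[ 564.3 -234.7    2. ]
 [ 566.8 -346.8    2. ]] [[ 436.6 -261.     8. ]
 [ 412.9 -260.9    8. ]
 [ 423.6 -249.9    8. ]
 [ 424.1 -273.7    8. ]] [[ 526.4 -341.     0. ]
 [ 465.4 -368.1    0. ]
 [ 566.  -430.1    0. ]]
[ 0.849  0.797 -0.805  2.206  1.685  0.422  0.316] (np.float64(1.021388705803732e-08), np.float64(2.5284587867539443e-06), np.float64(0.19234044289041383), np.float64(0.04681589381332793), np.float64(0.8922390992197354), 70)
0 7 t [-21.03 -22.13 -14.41] r [0.048 0.004 0.099] end [ 507. -262.   99.]
1 3 t [  0.   0. -30.] r [0. 0. 0.] end [ 507. -262.    9.]
2 3 t [ 0.  0. 30.] r [0. 0. 0.] end [ 507. -262.   99.]
3 23 t [0.61 5.39 4.09] r [-0.003 -0.035  0.1  ] end [ 521.1 -138.   193.1]
4 9 t [ -1.56 -13.77 -10.45] r [-0.071  0.006  0.08 ] end [ 507. -262.   99.]
5 3 t [  0.   0. -30.] r [0. 0. 0.] end [ 507. -262.    9.]
6 3 t [ 0.  0. 30.] r [0. 0. 0.] end [ 507. -262.   99.]
7 6 t [-5.85 26.3  16.49] r [-0.02  -0.063  0.056] end [ 471.9 -104.2  197.9]
8 13 t [ 4.26 -4.26 -8.59] r [ 0.043  0.001 -0.099] end [ 527.3 -159.6   86.2]
```

Emit:
step_arm([
  [[0.2,-21,-22.1,-14.4,0.048,0.004,0.099],[0.2,-21,-22.1,-14.4,0.048,0.004,0.099],[0.2,-21,-22.1,-14.4,0.048,0.004,0.099],[0.2,-21,-22.1,-14.4,0.048,0.004,0.099],[0.2,-21,-22.1,-14.4,0.048,0.004,0.099],[0.2,-21,-22.1,-14.4,0.048,0.004,0.099],[0.2,-21,-22.1,-14.4,0.048,0.004,0.099],[0.2,0,0,-30,0,0,0],[0.2,0,0,-30,0,0,0],[0.2,0,0,0,0,0,0]],
])

```text
clock: 9.17
eef_pos: [502.3, -262.3, 33.8]
tool_rot: [-3.127, -0.002, 1.089]
force: [-0.0, 0.7, -0.8]
width: 39.0
```

```bash
python3 - <<'E'
import log
from snap import *
d,s=snap('im6',('scene',))
crop(d['scene'][0],370,140,480,240,6,'pics/l1.png')
E
python3 log.py
```

```text
9.17 [ 0.322  0.823  0.177  1.886 -0.293  0.473  0.225] [ 502.3 -262.3   33.8] [-3.127e+00 -2.000e-03  1.089e+00] [-0.   0.7 -0.8]
9.2167 [ 504.03 -261.89   36.01] [-3.13 -0.    1.09] [-0.34  0.14 -0.36] 39.01640499473601
9.22 [ 0.319  0.82   0.178  1.884 -0.292  0.475  0.225] [ 504.  -261.9   36. ] [-3.129e+00 -2.000e-03  1.091e+00] [-0.3  0.1 -0.4]
```

View pics/l1.png

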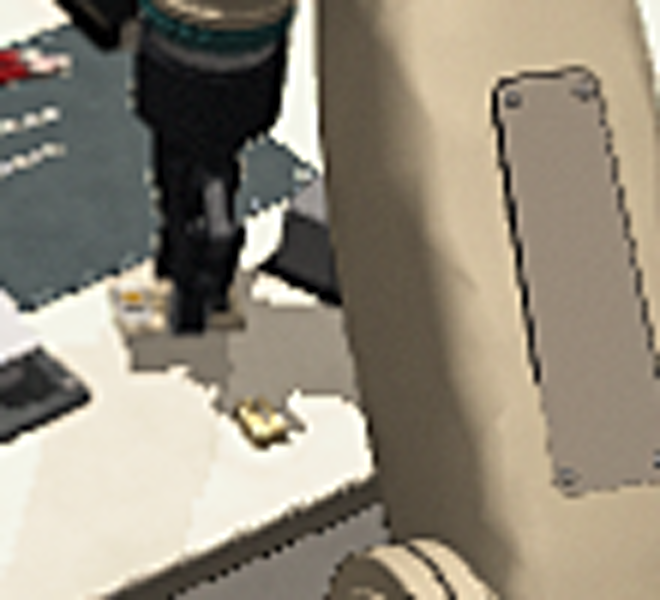

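Emit:
step_arm([
  [[0.2,0,0,-13,-0.006,-0.011,0],[0.2,0,0,-12,0,0,0],[0.2,0,0,-2,0,0,0],[0.2,0,0,0,0,0,0]],
])

```text
clock: 9.55
eef_pos: [506.7, -261.8, 11.2]
tool_rot: [3.136, -0.001, 1.094]
force: [0.3, -0.1, -0.8]
width: 38.9
```

Emit:
step_arm([
  [[0.2,0,0,-1,0,0,0],[0.2,0,0,0,0,0,0]],
])

```text
clock: 9.72
eef_pos: [507.0, -262.6, 10.7]
tool_rot: [3.134, -0.001, 1.094]
force: [0.9, -0.2, -0.9]
width: 38.9
```

Emit:
step_arm([
  [[0.2,0,0,-1,0,0,0],[0.2,0,0,0,0,0,0]],
])

```text
clock: 9.88
eef_pos: [506.6, -262.7, 9.3]
tool_rot: [3.135, -0.001, 1.093]
force: [0.3, -0.4, -0.7]
width: 38.9
```

Emit:
step_arm([
  [[0.2,0,0,-1,0,0,0],[0.2,0,0,0,0,0,0]],
])

```text
clock: 10.05
eef_pos: [506.6, -262.7, 8.7]
tool_rot: [3.135, -0.002, 1.093]
force: [-1.3, 0.1, 5.7]
width: 38.9
```

Emit:
step_arm([
  [[0.2,0,0,-1,0,0,0],[0.2,0,0,0,0,0,0]],
])

```text
clock: 10.22
eef_pos: [506.5, -262.7, 8.6]
tool_rot: [3.135, -0.002, 1.093]
force: [-2.2, 1.0, 13.7]
width: 38.9
```

Emit:
step_arm([
  [[0.2,0,0,1.2,0,0,0],[0.7,0,0,0,0,0,0],[0.7,0,0,0,0,0,0],[0.7,0,0,0,0,0,0],[0.7,0,0,30,0,0,0],[0.7,0,0,30,0,0,0],[0.7,0,0,30,0,0,0],[0.7,0.6,5.4,4.1,-0.003,-0.035,0.1],[0.7,0.6,5.4,4.1,-0.003,-0.035,0.1],[0.7,0.6,5.4,4.1,-0.003,-0.035,0.1]],
])

```text
clock: 11.05
eef_pos: [508.5, -245.9, 111.0]
tool_rot: [3.031, -0.026, 1.4]
force: [-0.3, -0.1, -1.1]
width: 59.8
```

Emit:
step_arm([
  [[0.7,0.6,5.4,4.1,-0.003,-0.035,0.1],[0.7,0.6,5.4,4.1,-0.003,-0.035,0.1],[0.7,0.6,5.4,4.1,-0.003,-0.035,0.1],[0.7,0.6,5.4,4.1,-0.003,-0.035,0.1],[0.7,0.6,5.4,4.1,-0.003,-0.035,0.1],[0.7,0.6,5.4,4.1,-0.003,-0.035,0.1],[0.7,0.6,5.4,4.1,-0.003,-0.035,0.1],[0.7,0.6,5.4,4.1,-0.003,-0.035,0.1],[0.7,0.6,5.4,4.1,-0.003,-0.035,0.1],[0.7,0.6,5.4,4.1,-0.003,-0.035,0.1]],
])

```text
clock: 11.88
eef_pos: [513.6, -192.3, 151.5]
tool_rot: [2.724, 0.109, 2.396]
force: [0.2, 0.3, 0.1]
width: 59.8
```

Emit:
step_arm([
  [[0.7,0.6,5.4,4.1,-0.003,-0.035,0.1],[0.7,0.6,5.4,4.1,-0.003,-0.035,0.1],[0.7,0.6,5.4,4.1,-0.003,-0.035,0.1],[0.7,0.6,5.4,4.1,-0.003,-0.035,0.1],[0.7,0.6,5.4,4.1,-0.003,-0.035,0.1],[0.7,0.6,5.4,4.1,-0.003,-0.035,0.1],[0.7,0.6,5.4,4.1,-0.003,-0.035,0.1],[0.7,0.6,5.4,4.1,-0.003,-0.035,0.1],[0.7,0.6,5.4,4.1,-0.003,-0.035,0.1],[0.7,0.6,5.4,4.1,-0.003,-0.035,0.1]],
])

```text
clock: 12.72
eef_pos: [519.5, -138.9, 191.9]
tool_rot: [2.667, 0.441, -2.894]
force: [0.3, 0.3, 0.2]
width: 60.0
```

```bash
python3 - <<'E'
import log
from snap import *
d,s=snap('im7')
cv2.imwrite('pics/m0.png',d['top'][0][:,:,::-1])
crop(d['top'][0],330,150,470,250,5,'pics/m1.png')
crop(d['scene'][0],320,120,480,240,5,'pics/m2.png')
E
tail -2 log.jsonl
```

```text
12.72 [ 1.256  0.926 -1.157  1.915  0.302  0.681  2.046] [ 519.5 -138.9  191.9] [ 2.667  0.441 -2.894] [0.3 0.3 0.2]
12.8167 [ 520.91 -138.69  192.23] [ 2.66  0.44 -2.9 ] [-0.47 -1.09  0.32] 59.765901322549745
[[0.31900818359114347, 0.8198127495706923, 0.17765195796550592, 1.8840109018543858, -0.2923143563940442, 0.4752648134848828, 0.22458230367174895], [504.03367996797846, -261.885831628696, 36.01298527733328], [-3.1294371810058186, -0.002240731714199473, 1.0914049445552407]]
[[1.2564274346581497, 0.9263303288135251, -1.156724032685019, 1.9147108326859086, 0.3016395914027088, 0.6805946481384852, 2.046143373903954], [519.5407036369626, -138.89964616628828, 191.9458455169788], [2.666667645504313, 0.4409460769271041, -2.89386534255747]]
```

View pics/m1.png

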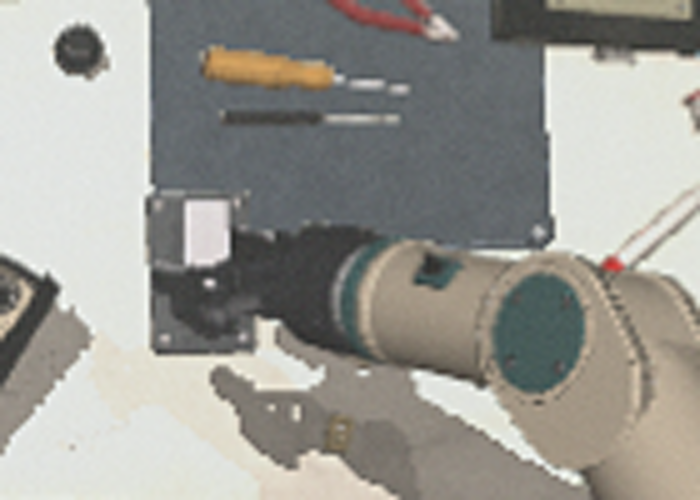

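View pics/m2.png

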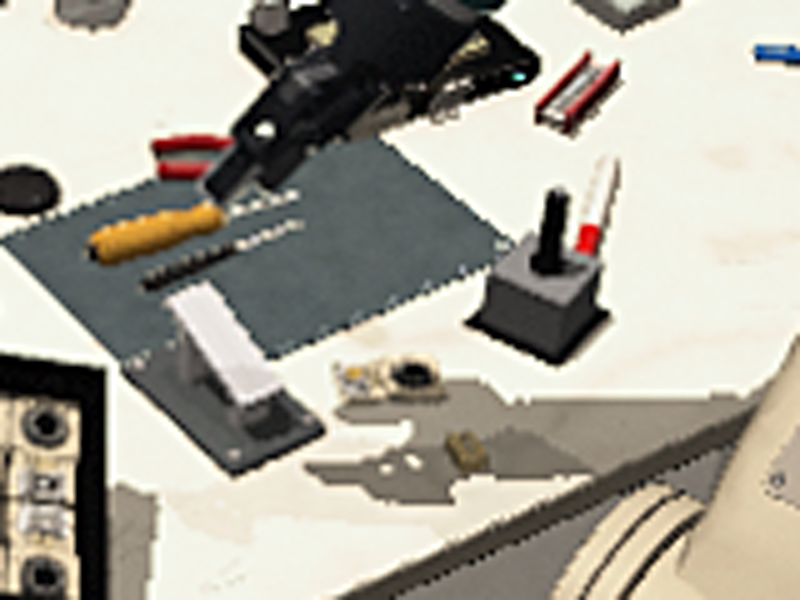

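```bash
python3 - <<'E'
from h import *
d=pickle.load(open('im7.pkl','rb'))
si,_,sc=d['scene'];d4=pickle.load(open('im4.pkl','rb'));ti,td,tc=d4['top']
a=cv2.resize(si[148:194,410:446,::-1],None,fx=14,fy=14,interpolation=cv2.INTER_NEAREST);cv2.imwrite('pics/n1.png',a)
a=cv2.resize(si[186:206,382:412,::-1],None,fx=20,fy=20,interpolation=cv2.INTER_NEAREST);cv2.imwrite('pics/n2.png',a)
a=cv2.resize(ti[196:232,414:450,::-1],None,fx=16,fy=16,interpolation=cv2.INTER_NEAREST);cv2.imwrite('pics/n3.png',a)
E
```

```text
(no output)
```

View pics/n1.png

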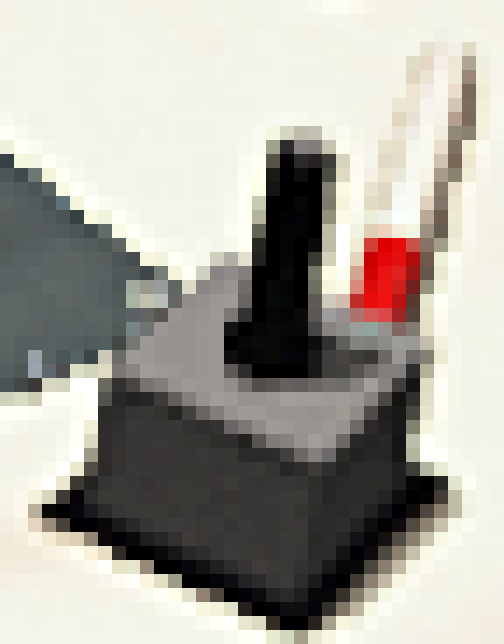

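View pics/n2.png

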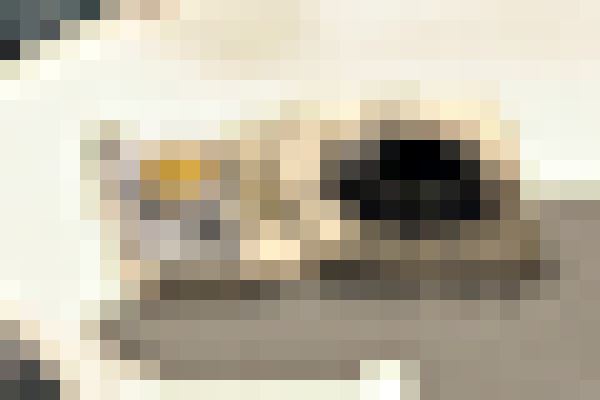

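View pics/n3.png

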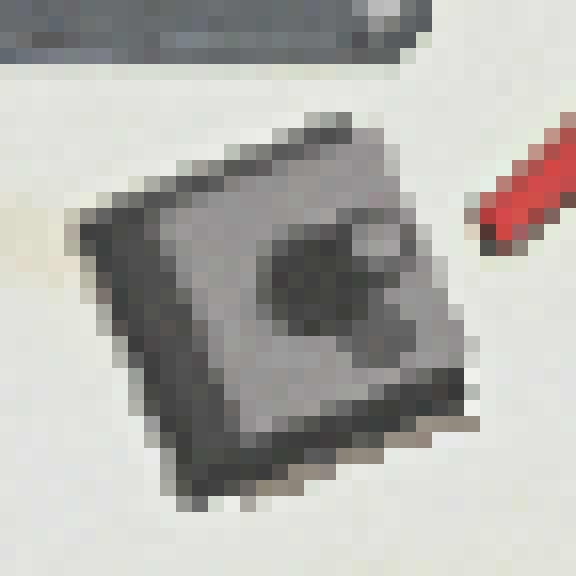

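```bash
python3 - <<'E'
from h import *
np.set_printoptions(suppress=True,precision=1)
tc=pickle.load(open('im4.pkl','rb'))['top'][2];d=pickle.load(open('im7.pkl','rb'));si,_,sc=d['scene']
a=np.array
T=lambda L:a(L)/16+[414-.5,196-.5]
S=lambda L:a(L)/14+[410-.5,148-.5]
ct=T([[165,210],[385,135],[462,370],[245,435]]);cs=S([[120,355],[230,262],[415,340],[315,455]])
print('block top z45: top',onz(tc,ct,45).mean(0),'scene',onz(sc,cs,45).mean(0))
for p,q in zip(ct,cs): print(tri(tc,p,sc,q))
print('edges',[np.linalg.norm(onz(tc,ct,45)[i]-onz(tc,ct,45)[(i+1)%4]) for i in range(4)])
k=T([[380,238]]);ks=S([[303,150]])
print('cap z107',onz(tc,k,107),onz(sc,ks,107),tri(tc,k,sc,ks))
h=cv2.cvtColor(si,cv2.COLOR_RGB2HSV).astype(float)[191:198,387:394];w=np.clip(h[...,1]-70,0,None);yy,xx=np.mgrid[191:198,387:394]
m=a([(w*xx).sum(),(w*yy).sum()])/w.sum();print('spot px',m,onz(sc,[m],9))
c=a([506.6,-262.7,9]);u=a([np.cos(1.093),np.sin(1.093),0])
for s in(20,23.5,27): print(s,(c+u*s)[:2],proj(sc,c+u*s))
E
```

```text
block top z45: top [ 507.9 -384.8   45. ] scene [ 504.1 -382.2   45. ]
(array([ 524.3, -352.8,   42.1]), np.float64(2.9074992560828514))
(array([ 544.4, -404.4,   35.6]), np.float64(0.9441567953260503))
(array([ 491. , -417.3,   43.5]), np.float64(3.0979625723350384))
(array([ 473.9, -370.1,   40.9]), np.float64(1.928301031369297))
edges [np.float64(53.79795468319406), np.float64(55.78902727606006), np.float64(52.10930094866933), np.float64(53.66176571101833)]
cap z107 [[ 509.8 -384.4  107. ]] [[ 500.6 -378.   107. ]] (array([ 511. , -387.6,   96.7]), np.float64(1.464568578787686))
spot px [390.4 194.2] [[ 513.1 -239.1    9. ]]
20 [ 515.8 -244.9] [[391.4 193.1]]
23.5 [ 517.4 -241.8] [[390.3 193.2]]
27 [ 519.  -238.7] [[389.2 193.2]]
```

```bash
python3 log.py; cat > emit2.py <<'E'
from opt2 import *
v=np.load('best2.npy')
PDm=np.array([506.6,-262.7,9.]);up=np.array([0,0,60.])
L=[(PDm+up,Rw(1.093+np.pi)),(PDm,Rw(1.093+np.pi)),(PDm+up+[0,0,30],Rw(1.093+np.pi)),wp(v[7:13],np.pi*1.2),(pg,Rg)]
p,R=p0,R0;q=q0
for i,(pn,Rn) in enumerate(L):
    s=seg(pn-p,rv(Rn@R.T),smax=35,rmax=.11);q,mx,mg,_,_,_=path(q,s);print(i,len(s),'t',s[0][0].round(2),'r',s[0][1].round(4),'end',pn.round(1),q,'mx %.2f mg %.2f'%(mx,mg));p,R=pn,Rn
E
python3 emit2.py
```

```text
12.82 [ 1.256  0.927 -1.157  1.914  0.301  0.678  2.043] [ 520.9 -138.7  192.2] [ 2.665  0.442 -2.899] [-0.5 -1.1  0.3]
0 9 t [ -1.59 -13.78 -13.69] r [-0.072  0.006  0.08 ] end [ 506.6 -262.7   69. ] [ 0.93   0.906 -0.834  1.86   0.924  0.819  2.261] mx 0.48 mg 0.12
1 2 t [  0.   0. -30.] r [0. 0. 0.] end [ 506.6 -262.7    9. ] [ 0.886  0.986 -0.755  1.875  1.028  0.73   2.182] mx 0.29 mg 0.46
2 3 t [ 0.  0. 30.] r [0. 0. 0.] end [ 506.6 -262.7   99. ] [ 0.95   0.866 -0.87   1.847  0.872  0.865  2.301] mx 0.29 mg 0.38
3 6 t [-5.78 26.42 16.49] r [-0.02  -0.063  0.056] end [ 471.9 -104.2  197.9] [ 0.798  0.458 -0.857  2.344  1.396  0.373  1.763] mx 0.88 mg 0.13
4 13 t [ 4.26 -4.26 -8.59] r [ 0.043  0.001 -0.099] end [ 527.3 -159.6   86.2] [ 0.841  0.792 -0.791  2.206  1.689  0.411  0.31 ] mx 0.67 mg 0.13
```

Emit:
step_arm([
  [[0.7,-1.6,-13.8,-13.7,-0.072,0.006,0.08],[0.7,-1.6,-13.8,-13.7,-0.072,0.006,0.08],[0.7,-1.6,-13.8,-13.7,-0.072,0.006,0.08],[0.7,-1.6,-13.8,-13.7,-0.072,0.006,0.08],[0.7,-1.6,-13.8,-13.7,-0.072,0.006,0.08],[0.7,-1.6,-13.8,-13.7,-0.072,0.006,0.08],[0.7,-1.6,-13.8,-13.7,-0.072,0.006,0.08],[0.7,-1.6,-13.8,-13.7,-0.072,0.006,0.08],[0.7,-1.6,-13.8,-13.7,-0.072,0.006,0.08],[0.7,0,0,0,0,0,0]],
])

```text
clock: 13.65
eef_pos: [504.2, -261.7, 67.5]
tool_rot: [3.136, -0.007, -2.043]
force: [-0.3, -0.1, -0.3]
width: 60.0
```

```bash
python3 log.py; python3 - <<'E'
from emit2 import *
E
```

```text
13.65 [ 0.924  0.906 -0.83   1.863  0.925  0.824  2.262] [ 504.2 -261.7   67.5] [ 3.136 -0.007 -2.043] [-0.3 -0.1 -0.3]
0 1 t [ 2.46 -0.98  1.47] r [ 0.003 -0.008 -0.006] end [ 506.6 -262.7   69. ] [ 0.929  0.905 -0.833  1.861  0.923  0.818  2.262] mx 0.03 mg 0.42
1 2 t [  0.   0. -30.] r [0. 0. 0.] end [ 506.6 -262.7    9. ] [ 0.886  0.986 -0.753  1.875  1.027  0.729  2.182] mx 0.29 mg 0.46
2 3 t [ 0.  0. 30.] r [0. 0. 0.] end [ 506.6 -262.7   99. ] [ 0.949  0.866 -0.869  1.847  0.871  0.864  2.301] mx 0.29 mg 0.38
3 6 t [-5.78 26.42 16.49] r [-0.02  -0.063  0.056] end [ 471.9 -104.2  197.9] [ 0.797  0.457 -0.855  2.344  1.396  0.371  1.763] mx 0.88 mg 0.13
4 13 t [ 4.26 -4.26 -8.59] r [ 0.043  0.001 -0.099] end [ 527.3 -159.6   86.2] [ 0.84   0.791 -0.789  2.206  1.689  0.41   0.309] mx 0.67 mg 0.13
```

Emit:
step_arm([
  [[0.7,0,0,-30,0,0,0],[0.7,0,0,-25,0,0,0],[0.7,0,0,0,0,0,0],[0.7,0,0,0,0,0,0]],
])

```text
clock: 13.98
eef_pos: [504.7, -262.2, 13.8]
tool_rot: [3.135, -0.002, -2.048]
force: [0.4, 0.3, -0.1]
width: 59.6
```

```bash
python3 log.py
```

```text
13.98 [ 0.89   0.98  -0.763  1.874  1.015  0.744  2.192] [ 504.7 -262.2   13.8] [ 3.135e+00 -2.000e-03 -2.048e+00] [ 0.4  0.3 -0.1]
```

Emit:
step_arm([
  [[0.7,1.5,-0.4,-3,0,0,0],[0.6,0,0,-2.8,0,0,0],[0.5,0,0,0,0,0,0],[0.4,0,0,0,0,0,0],[0.3,0,0,0,0,0,0],[0.2,0,0,0,0,0,0],[0.2,0,0,0,0,0,0]],
])

```text
clock: 14.57
eef_pos: [507.7, -263.3, 9.6]
tool_rot: [3.14, -0.003, -2.046]
force: [-0.3, -0.9, 5.2]
width: 38.7
```

Emit:
step_arm([
  [[0.2,0,0,10,0,0,0],[0.2,0,0,30,0,0,0],[0.2,0,0,25,0,0,0],[0.2,0,0,25,0,0,0],[0.2,-5.8,26.4,16.5,-0.02,-0.063,0.056],[0.2,-5.8,26.4,16.5,-0.02,-0.063,0.056],[0.2,-5.8,26.4,16.5,-0.02,-0.063,0.056],[0.2,-5.8,26.4,16.5,-0.02,-0.063,0.056],[0.2,-5.8,26.4,16.5,-0.02,-0.063,0.056],[0.2,-5.8,26.4,16.5,-0.02,-0.063,0.056]],
])

```text
clock: 15.4
eef_pos: [471.7, -102.9, 198.8]
tool_rot: [-2.747, -0.004, -1.703]
force: [2.2, -1.0, -0.7]
width: 38.7
```

```bash
python3 log.py; cat > emit3.py <<'E'
from opt2 import *
p,R=p0,R0;q=q0
s=seg(pg-p,rv(Rg@R.T),smax=35,rmax=.11);q,mx,mg,_,_,_=path(q,s);print(len(s),'t',s[0][0].round(2),'r',s[0][1].round(4),'end',pg.round(1),q,'mx %.2f mg %.2f'%(mx,mg))
E
python3 emit3.py
```

```text
15.4 [ 0.795  0.456 -0.86   2.346  1.403  0.378  1.756] [ 471.7 -102.9  198.8] [-2.747 -0.004 -1.703] [ 2.2 -1.  -0.7]
13 t [ 4.28 -4.36 -8.66] r [ 0.043  0.001 -0.099] end [ 527.3 -159.6   86.2] [ 0.844  0.794 -0.796  2.206  1.688  0.415  0.312] mx 0.66 mg 0.13
```

Emit:
step_arm([
  [[0.2,4,-4.4,-7,0.043,0.001,-0.099],[0.2,4,-4.4,-7,0.043,0.001,-0.099],[0.2,4,-4.4,-7,0.043,0.001,-0.099],[0.2,4,-4.4,-7,0.043,0.001,-0.099],[0.2,4,-4.4,-7,0.043,0.001,-0.099],[0.2,4,-4.4,-7,0.043,0.001,-0.099],[0.2,4,-4.4,-7,0.043,0.001,-0.099],[0.2,4,-4.4,-7,0.043,0.001,-0.099],[0.2,4,-4.4,-7,0.043,0.001,-0.099],[0.2,4,-4.4,-7,0.043,0.001,-0.099]],
])

```text
clock: 16.23
eef_pos: [512.9, -148.9, 127.9]
tool_rot: [-3.013, 0.319, -2.758]
force: [-0.4, 0.2, 0.1]
width: 38.6
```

Emit:
step_arm([
  [[0.2,4,-4.4,-7,0.043,0.001,-0.099],[0.2,4,-4.4,-7,0.043,0.001,-0.099],[0.2,4,-4.4,-7,0.043,0.001,-0.099],[0.2,0,0,0,0,0,0],[0.2,0,0,0,0,0,0]],
])

```text
clock: 16.65
eef_pos: [524.4, -161.9, 106.7]
tool_rot: [3.138, 0.343, -3.091]
force: [-0.1, -0.2, -0.3]
width: 38.5
```

```bash
sed -i 's/^Rt=.*/Rt=np.c_[np.cross(Y,-N),Y,-N]/' st.py; python3 log.py; python3 st.py; python3 - <<'E'
from snap import *
d,s=snap('im8')
crop(d['top'][0],330,150,470,250,5,'pics/p1.png')
crop(d['scene'][0],320,120,450,220,6,'pics/p2.png')
E
```

```text
16.65 [ 0.801  0.713 -0.703  2.196  1.521  0.316  0.463] [ 524.4 -161.9  106.7] [ 3.138  0.343 -3.091] [-0.1 -0.2 -0.3]
clk 16.65 pos [ 524.385 -161.938  106.681] rpy [ 3.138  0.343 -3.091] w 38.5
q [ 0.801  0.713 -0.703  2.196  1.521  0.316  0.463]
rotvec to rest frame [-0.003 -0.006 -0.004]
toolz [ 0.336  0.02  -0.942] tooly [-0.052  0.999  0.003]
TCP in rest frame 0.1784138796996615 -2.1772127978523907 60.25396896640636
F world [-0.108 -0.154 -0.262] F rest -0.19771768227658099 -0.14865239611370593 -0.20634282785666766
16.75 [ 524.38 -161.3   107.02] [ 3.14  0.34 -3.09] [ 0.7  -0.19 -0.64] 38.54355880954666
```

View pics/p1.png

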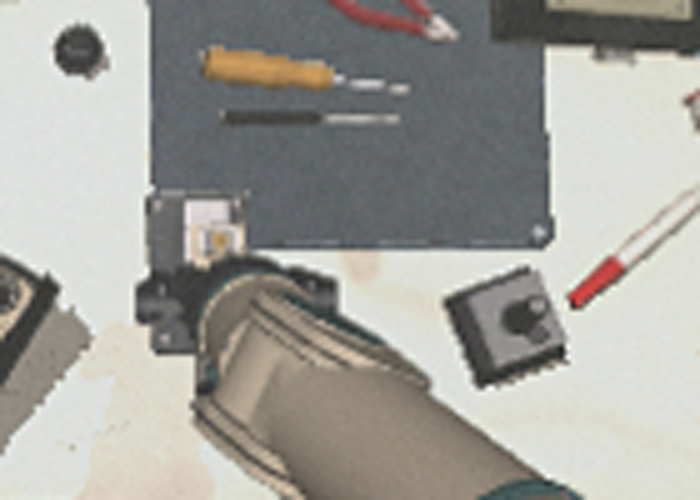

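View pics/p2.png

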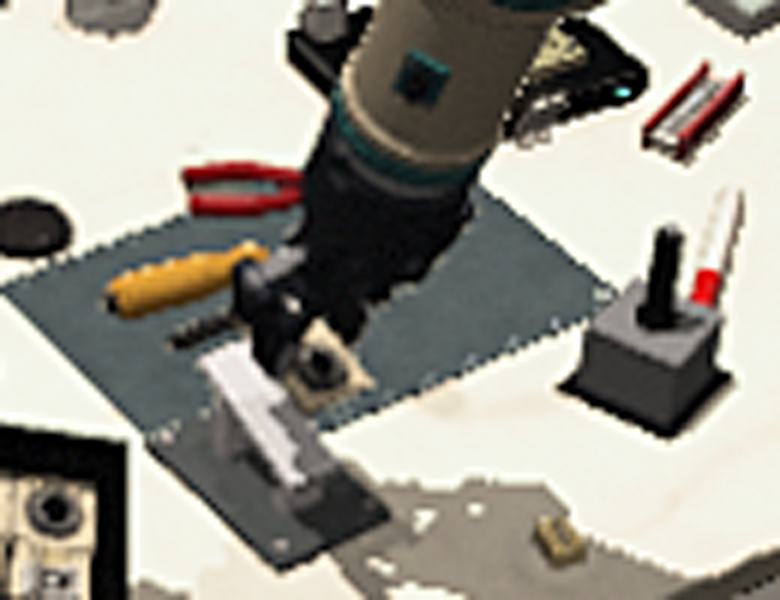

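```bash
python3 - <<'E'
from h import *
from st import *
d=pickle.load(open('im8.pkl','rb'));ti,td,tc=d['top']
p=np.array([524.4,-161.5,106.9]);R=Ro.from_euler('xyz',[3.139,.343,-3.091]).as_matrix()
for off in(21,23.5,26): print(off,proj(tc,p+R[:,2]*.3-R[:,0]*off))
a=cv2.resize(ti[184:212,354:384,::-1],None,fx=20,fy=20,interpolation=cv2.INTER_NEAREST);cv2.imwrite('pics/q1.png',a)
h=cv2.cvtColor(ti,cv2.COLOR_RGB2HSV).astype(float)[194:203,369:379];print(h[...,1].astype(int))
w=np.clip(h[...,1]-60,0,None);yy,xx=np.mgrid[194:203,369:379];print((w*xx).sum()/w.sum(),(w*yy).sum()/w.sum())
E
```

```text
21 [[373.335 198.893]]
23.5 [[373.329 198.182]]
26 [[373.323 197.47 ]]
[[ 18  15  18  23  18  19  21  25  26  26]
 [ 39  25  25  20  13  16  20  15  27  48]
 [ 43  13  14  27  65  39  15  13  20  48]
 [ 41  14  17  65 124  90  74  10  16  48]
 [ 39  12  10  47 134  96  67  15  19  46]
 [ 36  12  20  22  75  84  22  17  15  40]
 [ 45  20  21  28  44  57  32  31  29  46]
 [ 50  38  51  60  55  50  19  21  27  36]
 [ 46  52  49  49  37  23   0   9  13   4]]
373.463503649635 197.6934306569343
```

View pics/q1.png

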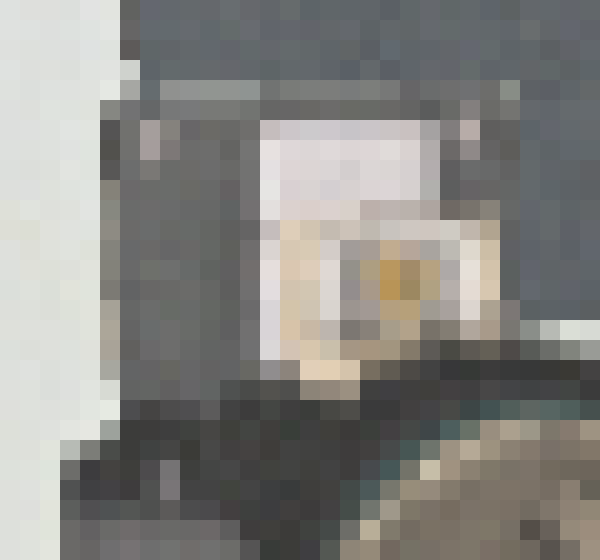

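Emit:
step_arm([
  [[0.2,4,0.9,-12.7,-0.003,-0.006,-0.004],[0.2,4,0.9,-12.7,0,0,0],[0.2,4,0.9,-12.7,0,0,0],[0.2,0,0,0,0,0,0],[0.2,0,0,0,0,0,0]],
])

```text
clock: 17.17
eef_pos: [536.1, -158.4, 68.3]
tool_rot: [3.14, 0.348, -3.094]
force: [0.9, 0.1, -0.2]
width: 38.5
```

```bash
python3 st.py; python3 - <<'E'
from snap import *
d,s=snap('im9')
crop(d['scene'][0],330,150,400,215,8,'pics/s2.png')
E
python3 st.py
```

```text
clk 17.17 pos [ 536.101 -158.385   68.335] rpy [ 3.14   0.348 -3.094] w 38.5
q [ 0.782  0.811 -0.71   2.193  1.781  0.373  0.219]
rotvec to rest frame [-0.001 -0.001 -0.001]
toolz [ 0.341  0.017 -0.94 ] tooly [-0.048  0.999  0.001]
TCP in rest frame -1.781877785988475 0.8193823171627677 20.160331871232405
F world [ 0.932  0.13  -0.214] F rest 0.8076504240099613 0.08586614672641775 -0.5217195643419758
17.2667 [ 536.4  -158.89   69.05] [ 3.14  0.35 -3.09] [ 1.   -0.15  0.27] 38.57754959367753
clk 17.27 pos [ 536.403 -158.889   69.053] rpy [ 3.141  0.349 -3.095] w 38.6
q [ 0.782  0.809 -0.71   2.193  1.781  0.373  0.218]
rotvec to rest frame [-0.  0.  0.]
toolz [ 0.342  0.016 -0.94 ] tooly [-0.047  0.999  0.   ]
TCP in rest frame -1.2748241472025637 0.30207273212611885 20.740301250592896
F world [ 0.998 -0.146  0.275] F rest 1.0240856037089139 -0.19236845842041667 -0.08024650219727258
```

View pics/s2.png

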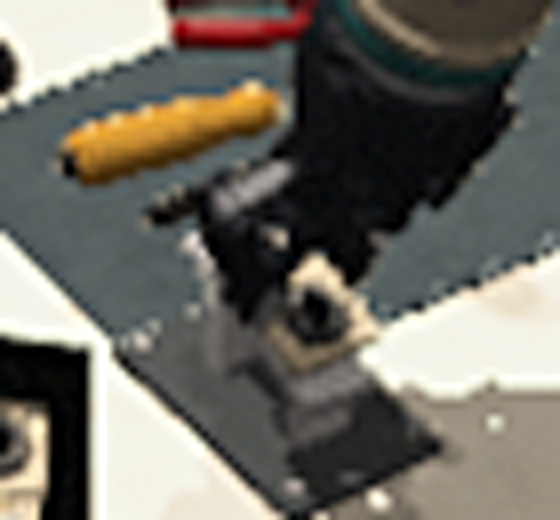

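Emit:
step_arm([
  [[0.2,1,0.05,-2.8,0,0,0],[0.2,1,0.05,-2.8,0,0,0],[0.2,0,0,0,0,0,0],[0.2,0,0,0,0,0,0]],
])

```text
clock: 17.6
eef_pos: [538.3, -159.1, 62.6]
tool_rot: [3.141, 0.349, -3.096]
force: [1.0, 0.5, -0.4]
width: 38.8
```

Emit:
step_arm([
  [[0.2,0.5,0,-1.4,0,0,0],[0.2,0,0,0,0,0,0]],
])

```text
clock: 17.77
eef_pos: [538.8, -159.1, 61.1]
tool_rot: [3.141, 0.349, -3.096]
force: [0.3, 0.1, -0.1]
width: 38.6
```

```bash
python3 st.py
```

```text
clk 17.77 pos [ 538.841 -159.059   61.069] rpy [ 3.141  0.349 -3.096] w 38.6
q [ 0.783  0.831 -0.716  2.188  1.81   0.388  0.195]
rotvec to rest frame [-0.001 -0.001  0.002]
toolz [ 0.341  0.016 -0.94 ] tooly [-0.046  0.999  0.001]
TCP in rest frame -1.7254516769872579 0.01682564248676016 12.407340990183371
F world [ 0.251  0.135 -0.074] F rest 0.21629885607215968 0.12307808998004005 -0.15715231537456562
```

Emit:
step_arm([
  [[0.2,-1.4,-0.06,-0.5,0,0,0],[0.2,-1.4,-0.06,-0.5,0,0,0],[0.2,0,0,0,0,0,0]],
])

```text
clock: 18.02
eef_pos: [535.5, -159.2, 59.9]
tool_rot: [3.141, 0.348, -3.096]
force: [-0.3, 0.8, 0.1]
width: 38.7
```

Emit:
step_arm([
  [[0.2,-0.94,-0.04,-0.34,0,0,0],[0.2,0,0,0,0,0,0]],
])

```text
clock: 18.18
eef_pos: [534.8, -159.2, 59.7]
tool_rot: [3.141, 0.348, -3.096]
force: [-0.6, 0.5, 0.8]
width: 38.5
```

Emit:
step_arm([
  [[0.2,-0.94,-0.04,-0.34,0,0,0],[0.2,0,0,0,0,0,0]],
])

```text
clock: 18.35
eef_pos: [534.0, -159.2, 59.4]
tool_rot: [3.141, 0.348, -3.096]
force: [-0.3, -1.0, -1.3]
width: 38.4
```

```bash
python3 st.py
```

```text
clk 18.35 pos [ 533.97  -159.223   59.427] rpy [ 3.141  0.348 -3.096] w 38.4
q [ 0.793  0.836 -0.726  2.2    1.835  0.398  0.174]
rotvec to rest frame [-0.001 -0.001  0.002]
toolz [ 0.341  0.016 -0.94 ] tooly [-0.046  0.999  0.001]
TCP in rest frame -6.866397281996452 0.08331873911209853 12.5310065217372
F world [-0.318 -1.044 -1.285] F rest -0.784273700740761 -1.0277594618309032 -1.0818574098578293
```

Emit:
step_arm([
  [[0.2,-0.94,-0.04,-0.34,0,0,0],[0.2,0,0,0,0,0,0]],
])

```text
clock: 18.52
eef_pos: [533.0, -159.3, 59.1]
tool_rot: [3.141, 0.348, -3.096]
force: [-0.2, -0.4, 0.1]
width: 38.2
```

Emit:
step_arm([
  [[0.2,-0.94,-0.04,-0.34,0,0,0],[0.2,0,0,0,0,0,0]],
])

```text
clock: 18.68
eef_pos: [532.6, -159.3, 59.0]
tool_rot: [3.141, 0.349, -3.096]
force: [0.8, 0.3, -0.3]
width: 38.6
```

```bash
python3 st.py;  python3 - <<'E'
from snap import *
d,s=snap('im10')
a=cv2.resize(d['scene'][0][176:212,346:386,::-1],None,fx=16,fy=16,interpolation=cv2.INTER_CUBIC);cv2.imwrite('pics/t2.png',a)
a=cv2.resize(d['top'][0][184:212,354:384,::-1],None,fx=20,fy=20,interpolation=cv2.INTER_NEAREST);cv2.imwrite('pics/t3.png',a)
E
```

```text
clk 18.68 pos [ 532.602 -159.266   58.977] rpy [ 3.141  0.349 -3.096] w 38.6
q [ 0.797  0.839 -0.73   2.204  1.845  0.402  0.166]
rotvec to rest frame [-0.001  0.     0.001]
toolz [ 0.342  0.016 -0.94 ] tooly [-0.046  0.999  0.001]
TCP in rest frame -8.306324562111316 0.10486160468823885 12.576226393804664
F world [ 0.841  0.344 -0.267] F rest 0.7130934052475537 0.30414125284865723 -0.5438722851731266
18.7833 [ 532.64 -159.26   58.98] [ 3.14  0.35 -3.1 ] [ 1.17 -0.39  0.72] 38.736267042888514
```

View pics/t2.png

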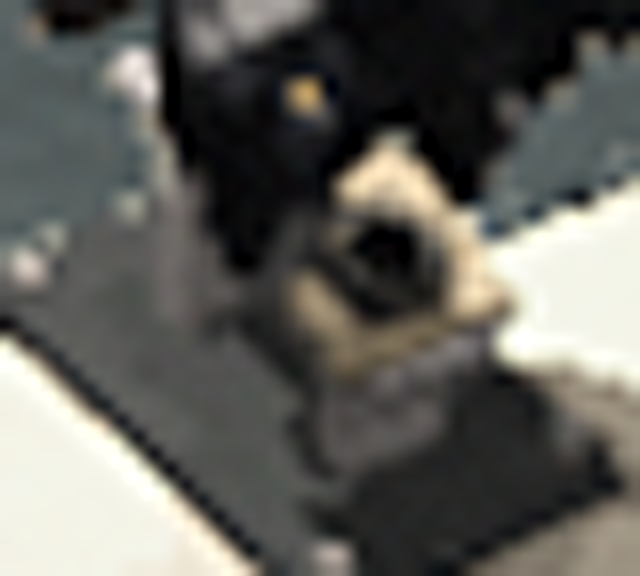

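View pics/t3.png

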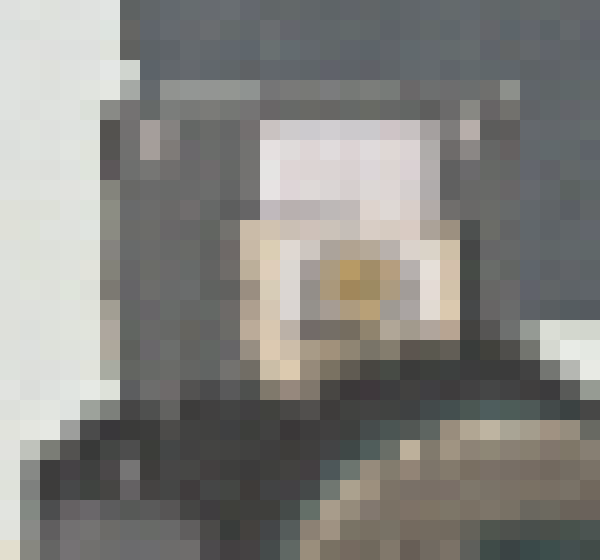

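Emit:
step_arm([
  [[0.2,-0.94,-0.04,-0.34,0,0,0],[0.2,0,0,0,0,0,0]],
])

```text
clock: 18.95
eef_pos: [532.5, -159.3, 59.1]
tool_rot: [3.141, 0.351, -3.096]
force: [2.9, 0.9, 0.7]
width: 38.6
```

```bash
python3 st.py
```

```text
clk 18.95 pos [ 532.502 -159.257   59.058] rpy [ 3.141  0.351 -3.096] w 38.6
q [ 0.799  0.839 -0.733  2.206  1.85   0.404  0.162]
rotvec to rest frame [-0.001  0.002  0.001]
toolz [ 0.343  0.016 -0.939] tooly [-0.046  0.999  0.001]
TCP in rest frame -8.371785626692358 0.11832347036684426 12.686544296038182
F world [2.86  0.907 0.738] F rest 2.9767946575090556 0.7712722214455656 -0.2978530626553759
```

Emit:
step_arm([
  [[0.2,1.9,0.09,0.7,0,0,0],[0.2,0.7,0,-1.9,0,0,0],[0.2,0,0,0,0,0,0]],
])

```text
clock: 19.2
eef_pos: [533.5, -159.4, 56.8]
tool_rot: [3.141, 0.348, -3.097]
force: [0.1, -0.5, -0.2]
width: 38.7
```

Emit:
step_arm([
  [[0.2,0.34,0,-0.94,0,0,0],[0.2,0,0,0,0,0,0]],
])

```text
clock: 19.37
eef_pos: [533.6, -159.3, 56.4]
tool_rot: [3.141, 0.348, -3.096]
force: [-1.7, -0.7, 6.2]
width: 38.3
```

```bash
python3 st.py
```

```text
clk 19.37 pos [ 533.634 -159.328   56.418] rpy [ 3.141  0.348 -3.096] w 38.3
q [ 0.795  0.845 -0.73   2.201  1.849  0.406  0.163]
rotvec to rest frame [-0.    -0.001  0.002]
toolz [ 0.341  0.016 -0.94 ] tooly [-0.045  0.999  0.   ]
TCP in rest frame -8.2157097039682 -0.0060076230440757605 9.819803421408874
F world [-1.713 -0.75   6.237] F rest 0.49253355744829874 -0.6683393879948416 6.45809660985661
```

Emit:
step_arm([
  [[0.2,-0.2,0,0.6,0,0,0],[0.5,0,0,0,0,0,0],[0.65,0,0,0,0,0,0],[0.65,0,0,0,0,0,0]],
])

```text
clock: 19.7
eef_pos: [533.9, -159.2, 56.7]
tool_rot: [3.14, 0.348, -3.096]
force: [0.6, -0.0, -0.2]
width: 55.7
```

```bash
python3 st.py; python3 - <<'E'
from snap import *
d,s=snap('im11')
a=cv2.resize(d['scene'][0][166:212,340:390,::-1],None,fx=14,fy=14,interpolation=cv2.INTER_CUBIC);cv2.imwrite('pics/u2.png',a)
E
```

```text
clk 19.70 pos [ 533.902 -159.223   56.744] rpy [ 3.14   0.348 -3.096] w 55.7
q [ 0.795  0.844 -0.729  2.201  1.847  0.404  0.165]
rotvec to rest frame [-0.001 -0.001  0.002]
toolz [ 0.341  0.017 -0.94 ] tooly [-0.046  0.999  0.001]
TCP in rest frame -7.847849712854062 0.08569454282444516 10.033515339580962
F world [ 0.571 -0.016 -0.189] F rest 0.47044842921992247 -0.042516515792166185 -0.3720490213899109
19.8 [ 533.98 -159.22   56.77] [ 3.14  0.35 -3.1 ] [-0.83  0.11  0.25] 55.53597333366826
```

View pics/u2.png

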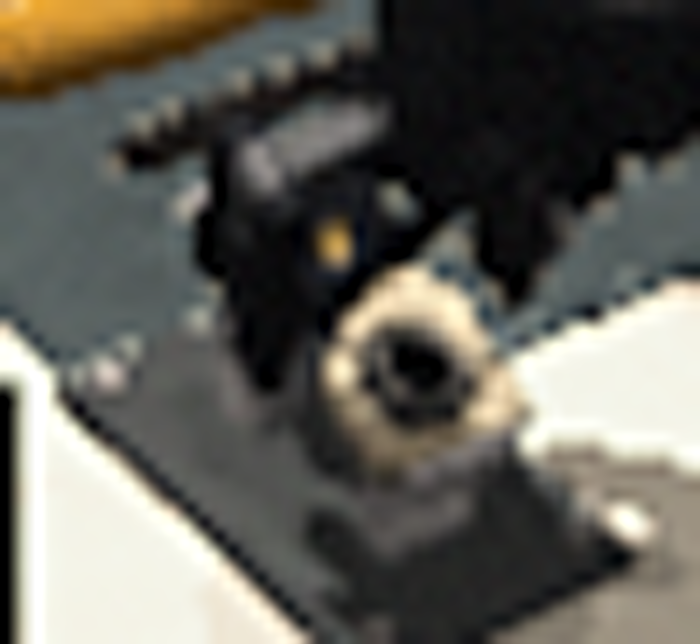

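Emit:
step_arm([
  [[0.7,-4,-0.2,11,0,0,0],[0.7,-8,-0.4,22,0,0,0],[0.7,-10,-0.5,28,0,0,0],[0.7,-10,-0.5,28,0,0,0]],
])

```text
clock: 20.13
eef_pos: [504.0, -160.6, 141.0]
tool_rot: [-3.142, 0.349, -3.095]
force: [-0.6, 0.3, 0.1]
width: 59.9
```

```bash
python3 log.py; cat > plan3.py <<'E'
from opt2 import *
G=np.array([508.7,-384.5,66.])
def go(y1,dyaw,wz=170,verbose=False):
    p,R=p0,R0;q=q0
    # rest-yaw target tool: rotate Rg about N by dyaw
    Rp=expm(N*dyaw)@Rg; sp=C+X*17.5+N*9
    L=[(G+[0,0,100],Rw(y1)),(G,Rw(y1)),(G+[0,0,100],Rw(y1)),(sp+N*110,Rp),(sp+N*53,Rp)]
    out=[];n=0;MG=9;MX=0
    for pn,Rn in L:
        s=seg(pn-p,rv(Rn@R.T),smax=35,rmax=.11);q,mx,mg,_,_,_=path(q,s);n+=len(s);MG=min(MG,mg);MX=max(MX,mx)
        if verbose: print(len(s),'t',s[0][0].round(2),'r',s[0][1].round(4),'end',pn.round(1),q,'mx %.2f mg %.2f'%(mx,mg))
        p,R=pn,Rn
    pf,Rf=fkj(q,False);e=np.linalg.norm(rv(R@Rf.T)),np.linalg.norm(p-pf)
    return MG,MX,n,e,q
if __name__=='__main__':
    best=[]
    for y1 in np.arange(1.5,4.6,.3):
        for dy in np.arange(-1.2,1.3,.4):
            r=go(y1,dy);best.append((r[0]-(r[3][0]*5+r[3][1]*.1)-max(0,r[1]-1),y1,dy,r[2]))
    best.sort(reverse=True)
    for b in best[:8]: print(np.round(b,2))
    go(best[0][1],best[0][2],verbose=True)
E
timeout 500 python3 plan3.py
```

```text
20.13 [ 0.828  0.618 -0.71   2.23   1.337  0.284  0.623] [ 504.  -160.6  141. ] [-3.142  0.349 -3.095] [-0.6  0.3  0.1]
[ 0.11  2.1   1.2  40.  ]
[ 0.11  2.1   0.8  37.  ]
[ 0.11  2.1   0.4  33.  ]
[ 0.1  1.8  1.2 45. ]
[ 0.1  1.8  0.8 42. ]
[ 0.1  1.8  0.4 38. ]
[ 0.09  1.5   1.2  51.  ]
[ 0.09  1.5   0.8  47.  ]
11 t [  0.43 -20.35   2.27] r [ 0.016  0.029 -0.098] end [ 508.7 -384.5  166. ] [ 1.002  0.783 -0.7    1.612  0.585  0.966  0.633] mx 0.84 mg 0.11
3 t [  0.     0.   -33.33] r [0. 0. 0.] end [ 508.7 -384.5   66. ] [ 0.958  0.903 -0.617  1.671  0.689  0.797  0.551] mx 0.32 mg 0.57
3 t [ 0.    0.   33.33] r [0. 0. 0.] end [ 508.7 -384.5  166. ] [ 1.003  0.783 -0.7    1.612  0.586  0.966  0.633] mx 0.32 mg 0.55
21 t [ 0.56 10.69  0.09] r [-0.019 -0.009  0.108] end [ 520.5 -159.9  167.8] [ 1.042  0.733 -1.111  2.165  1.292  0.59   1.876] mx 0.46 mg 0.14
2 t [  9.74   0.46 -26.78] r [0. 0. 0.] end [ 539.9 -159.   114.2] [ 0.947  0.825 -0.999  2.16   1.501  0.562  1.701] mx 0.57 mg 0.20
```

```bash
python3 -c "
from plan3 import *
print(go(2.1,.4,verbose=True))"
```

```text
11 t [  0.43 -20.35   2.27] r [ 0.016  0.029 -0.098] end [ 508.7 -384.5  166. ] [ 1.002  0.783 -0.7    1.612  0.585  0.966  0.633] mx 0.84 mg 0.11
3 t [  0.     0.   -33.33] r [0. 0. 0.] end [ 508.7 -384.5   66. ] [ 0.958  0.903 -0.617  1.671  0.689  0.797  0.551] mx 0.32 mg 0.57
3 t [ 0.    0.   33.33] r [0. 0. 0.] end [ 508.7 -384.5  166. ] [ 1.003  0.783 -0.7    1.612  0.586  0.966  0.633] mx 0.32 mg 0.55
14 t [ 0.84 16.04  0.13] r [-0.018 -0.021  0.105] end [ 520.5 -159.9  167.8] [ 0.954  0.65  -0.935  2.167  1.199  0.45   1.156] mx 0.29 mg 0.22
2 t [  9.74   0.46 -26.78] r [0. 0. 0.] end [ 539.9 -159.   114.2] [ 0.827  0.731 -0.78   2.163  1.458  0.381  0.917] mx 0.74 mg 0.15
(np.float64(0.11091635163472988), np.float64(0.8371856427513763), 33, (np.float64(4.4407713401980775e-06), np.float64(0.0067188360370100016)), array([ 0.827,  0.731, -0.78 ,  2.163,  1.458,  0.381,  0.917]))
```

Emit:
step_arm([
  [[0.6,0.4,-20.3,2.3,0.016,0.029,-0.098],[0.6,0.4,-20.3,2.3,0.016,0.029,-0.098],[0.5,0.4,-20.3,2.3,0.016,0.029,-0.098],[0.5,0.4,-20.3,2.3,0.016,0.029,-0.098],[0.4,0.4,-20.3,2.3,0.016,0.029,-0.098],[0.4,0.4,-20.3,2.3,0.016,0.029,-0.098],[0.4,0.4,-20.3,2.3,0.016,0.029,-0.098],[0.4,0.4,-20.3,2.3,0.016,0.029,-0.098],[0.4,0.4,-20.3,2.3,0.016,0.029,-0.098],[0.4,0.4,-20.3,2.3,0.016,0.029,-0.098]],
])

```text
clock: 20.97
eef_pos: [508.1, -364.7, 162.9]
tool_rot: [3.125, 0.029, 2.191]
force: [-0.1, 0.1, 0.2]
width: 34.1
```

Emit:
step_arm([
  [[0.4,0.4,-20.3,2.3,0.016,0.029,-0.098],[0.4,0,0,-20,0,0,0],[0.4,0,0,0,0,0,0],[0.4,0,0,0,0,0,0]],
])

```text
clock: 21.3
eef_pos: [507.6, -383.3, 143.9]
tool_rot: [3.141, -0.002, 2.098]
force: [-0.3, -0.1, -0.2]
width: 33.7
```

```bash
python3 log.py; python3 - <<'E'
from snap import *
d,s=snap('im12')
crop(d['top'][0],330,150,470,250,5,'pics/v1.png')
crop(d['scene'][0],320,120,460,220,5,'pics/v2.png')
a=cv2.resize(d['top'][0][184:224,354:386,::-1],None,fx=14,fy=14,interpolation=cv2.INTER_NEAREST);cv2.imwrite('pics/v3.png',a)
a=cv2.resize(d['scene'][0][170:212,342:388,::-1],None,fx=14,fy=14,interpolation=cv2.INTER_NEAREST);cv2.imwrite('pics/v4.png',a)
E
```

```text
21.3 [ 0.997  0.808 -0.688  1.632  0.608  0.928  0.612] [ 507.6 -383.3  143.9] [ 3.141e+00 -2.000e-03  2.098e+00] [-0.3 -0.1 -0.2]
21.4 [ 508.77 -383.17  145.44] [3.14 0.   2.1 ] [-0.01 -0.17 -0.53] 34.65161712459973
```

View pics/v1.png

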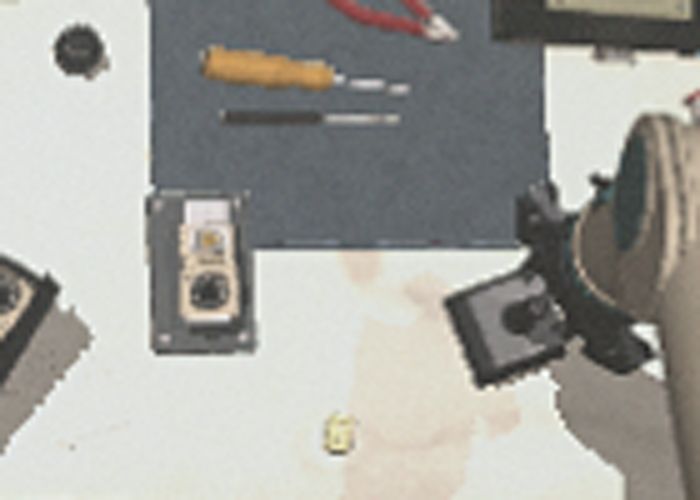

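View pics/v2.png

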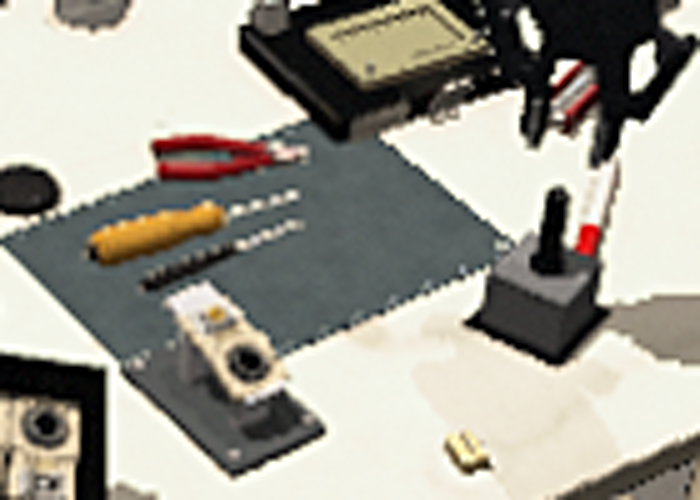

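View pics/v3.png

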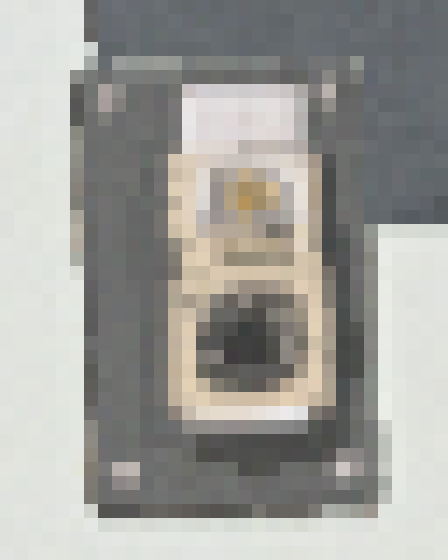

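View pics/v4.png

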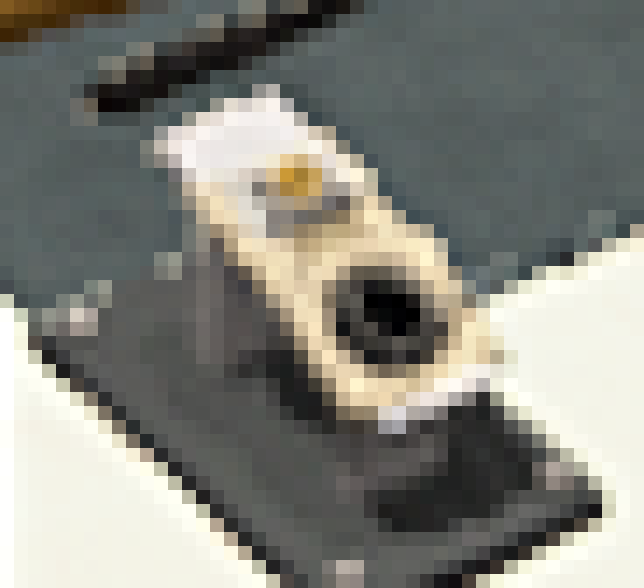

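```bash
python3 - <<'E'
from h import *
from st import X,Y,N,C
np.set_printoptions(suppress=True,precision=2)
d=pickle.load(open('im12.pkl','rb'));d8=pickle.load(open('im8.pkl','rb'))
def cen(im,x0,y0,x1,y1,t):
    h=cv2.cvtColor(im,cv2.COLOR_RGB2HSV).astype(float)[y0:y1,x0:x1];w=np.clip(h[...,1]-t,0,None)*(abs(h[...,0]-20)<8);yy,xx=np.mgrid[y0:y1,x0:x1];return np.array([(w*xx).sum(),(w*yy).sum()])/w.sum()
def onrest(ci,px,n):
    c,dd=ray(ci,px);p0=C+N*n;t=((p0-c)@N)/(dd@N);return (c+dd*t[:,None]-C)@np.c_[X,Y,N]
for n,box,t in(('top',(369,194,375,201),75),('scene',(360,180,367,186),100)):
    im,_,ci=d[n];m=cen(im,*box,t);print(n,m,'spot rest frame',onrest(ci,[m],9)[0], 'at ',C+onrest(ci,[m],9)[0]@np.c_[X,Y,N].T)
    for xx in(15.3,17.5): print('   proj x',xx,proj(ci,C+X*xx+N*9))
    # joystick dark
E
```

```text
top [371.28 197.64] spot rest frame [16.8  -0.32  9.  ] at  [ 557.41 -158.52   64.2 ]
   proj x 15.3 [[371.19 198.06]]
   proj x 17.5 [[371.19 197.45]]
scene [362.75 182.41] spot rest frame [12.6   0.93  9.  ] at  [ 553.4  -157.46   62.77]
   proj x 15.3 [[362.51 181.63]]
   proj x 17.5 [[362.13 181.08]]
```

Emit:
step_arm([
  [[0.4,0,-1.2,-26,0,0,0],[0.4,0,0,-26,0,0,0],[0.4,0,0,-27,0,0,0],[0.4,0,0,0,0,0,0],[0.4,0,0,0,0,0,0]],
])

```text
clock: 21.82
eef_pos: [508.3, -384.6, 66.0]
tool_rot: [3.14, -0.001, 2.098]
force: [-0.8, -0.4, 0.4]
width: 34.1
```

```bash
python3 log.py; python3 - <<'E'
from snap import *
d,s=snap('im13')
crop(d['scene'][0],400,120,470,200,8,'pics/w2.png')
crop(d['top'][0],400,180,460,240,9,'pics/w1.png')
E
```

```text
21.82 [ 0.962  0.904 -0.621  1.672  0.691  0.797  0.549] [ 508.3 -384.6   66. ] [ 3.140e+00 -1.000e-03  2.098e+00] [-0.8 -0.4  0.4]
21.9167 [ 510.09 -385.6    68.16] [3.14 0.   2.1 ] [-0.56 -0.9   0.48] 34.148559550408
```

View pics/w2.png

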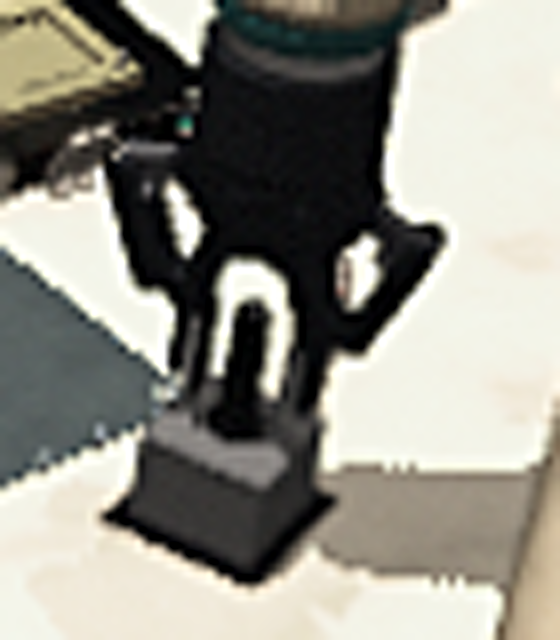

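View pics/w1.png

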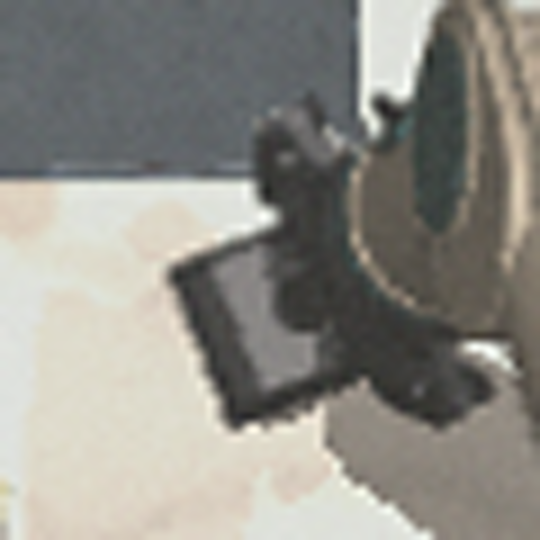

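Emit:
step_arm([
  [[0.26,0,0,0,0,0,0],[0.24,0,0,0,0,0,0],[0.23,0,0,0,0,0,0]],
])

```text
clock: 22.17
eef_pos: [509.3, -386.1, 67.5]
tool_rot: [3.139, 0.003, 2.097]
force: [-0.2, 0.5, 0.3]
width: 19.5
```

```bash
python3 log.py
```

```text
22.17 [ 0.962  0.902 -0.621  1.67   0.692  0.796  0.548] [ 509.3 -386.1   67.5] [3.139e+00 3.000e-03 2.097e+00] [-0.2  0.5  0.3]
```

Emit:
step_arm([
  [[0.23,-0.7,1.2,-1,0,0,0],[0.21,0,0,0,0,0,0],[0.21,0,0,0,0,0,0]],
])

```text
clock: 22.42
eef_pos: [507.9, -384.4, 65.2]
tool_rot: [3.14, 0.001, 2.097]
force: [-0.2, 0.2, -0.3]
width: 17.8
```

Emit:
step_arm([
  [[0.2,0,0,0,0,0,0],[0.19,0,0,0,0,0,0],[0.18,0,0,0,0,0,0]],
])

```text
clock: 22.67
eef_pos: [508.1, -384.4, 65.2]
tool_rot: [3.14, 0.002, 2.097]
force: [0.2, 0.1, 0.1]
width: 15.5
```

Well centred with no side force. Close fully.

Emit:
step_arm([
  [[0.1,0,0,0,0,0,0],[0.05,0,0,0,0,0,0],[0.0,0,0,0,0,0,0],[0.0,0,0,0,0,0,0]],
])

```text
clock: 23.0
eef_pos: [508.2, -384.4, 65.3]
tool_rot: [3.139, 0.002, 2.097]
force: [0.9, 0.2, 3.4]
width: 14.2
```

```bash
python3 log.py; python3 -c "
from cell import ctrl
print(ctrl.read_state()['width'],ctrl.read_state()['torque'])"
```

```text
23.0 [ 0.961  0.903 -0.619  1.675  0.693  0.792  0.545] [ 508.2 -384.4   65.3] [3.139e+00 2.000e-03 2.097e+00] [0.9 0.2 3.4]
14.206482659488914 [ 0.16691729 -0.091613    0.01992432]
```

Emit:
step_arm([
  [[0,0,0,8,0,0,0],[0,0,0,15,0,0,0],[0,0,0,20,0,0,0],[0,0,0,25,0,0,0],[0,0,0,25,0,0,0],[0,0,0,10,0,0,0],[0,0,0,0,0,0,0]],
])

```text
clock: 23.58
eef_pos: [509.5, -385.4, 171.7]
tool_rot: [3.138, 0.007, 2.097]
force: [0.3, -1.0, -0.7]
width: 14.8
```

```bash
python3 log.py; python3 - <<'E'
from snap import *
d,s=snap('im14')
crop(d['scene'][0],390,100,470,200,6,'pics/x2.png')
E
cat > plan4.py <<'E'
from opt2 import *
sp=C+X*16.3+N*9
for dy in (0,.4,.8):
    Rp=expm(N*dy)@Rg;p,R=p0,R0;q=q0;print(dy)
    for pn,Rn in [(sp+N*100,Rp),(sp+N*53,Rp)]:
        s=seg(pn-p,rv(Rn@R.T),smax=35,rmax=.11);q,mx,mg,_,_,_=path(q,s)
        print(len(s),'t',s[0][0].round(2),'r',s[0][1].round(4),'end',pn.round(1),q,'mx %.2f mg %.2f'%(mx,mg));p,R=pn,Rn
E
python3 plan4.py
```

```text
23.58 [ 1.008  0.776 -0.708  1.612  0.586  0.968  0.63 ] [ 509.5 -385.4  171.7] [3.138 0.007 2.097] [ 0.3 -1.  -0.7]
23.6833 [ 507.29 -384.66  167.99] [3.14 0.   2.1 ] [-0.14  0.42 -1.81] 14.562980480750038
0
11 t [ 1.21 20.51 -1.25] r [-0.016 -0.029  0.098] end [ 522.8 -159.8  158. ] [ 0.86   0.62  -0.786  2.172  1.168  0.351  0.782] mx 0.47 mg 0.12
2 t [  8.03   0.38 -22.08] r [0. 0. 0.] end [ 538.8 -159.1  113.8] [ 0.723  0.68  -0.608  2.169  1.417  0.257  0.54 ] mx 0.75 mg 0.03
0.4
14 t [ 0.95 16.11 -0.98] r [-0.018 -0.02   0.105] end [ 522.8 -159.8  158. ] [ 0.93   0.663 -0.905  2.171  1.245  0.433  1.113] mx 0.33 mg 0.20
2 t [  8.03   0.38 -22.08] r [0. 0. 0.] end [ 538.8 -159.1  113.8] [ 0.831  0.733 -0.784  2.166  1.465  0.384  0.91 ] mx 0.63 mg 0.15
0.8
18 t [ 0.74 12.53 -0.76] r [-0.018 -0.014  0.104] end [ 522.8 -159.8  158. ] [ 0.984  0.706 -1.005  2.169  1.296  0.511  1.47 ] mx 0.31 mg 0.24
2 t [  8.03   0.38 -22.08] r [0. 0. 0.] end [ 538.8 -159.1  113.8] [ 0.901  0.782 -0.908  2.164  1.49   0.483  1.3  ] mx 0.53 mg 0.25
```

View pics/x2.png

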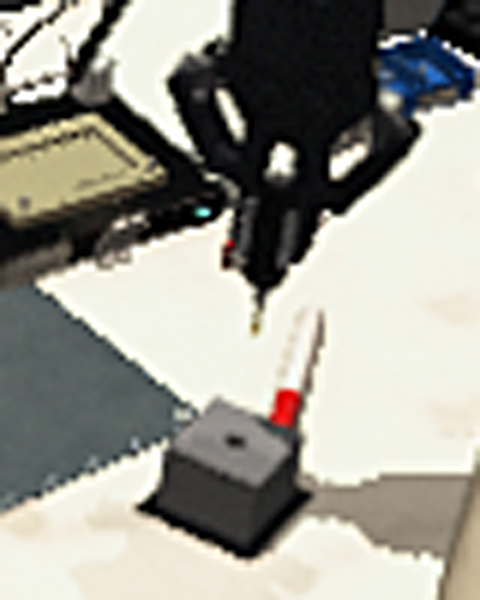

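Emit:
step_arm([
  [[0,0.7,12.5,-0.8,-0.018,-0.014,0.104],[0,0.7,12.5,-0.8,-0.018,-0.014,0.104],[0,0.7,12.5,-0.8,-0.018,-0.014,0.104],[0,0.7,12.5,-0.8,-0.018,-0.014,0.104],[0,0.7,12.5,-0.8,-0.018,-0.014,0.104],[0,0.7,12.5,-0.8,-0.018,-0.014,0.104],[0,0.7,12.5,-0.8,-0.018,-0.014,0.104],[0,0.7,12.5,-0.8,-0.018,-0.014,0.104],[0,0.7,12.5,-0.8,-0.018,-0.014,0.104]],
])

```text
clock: 24.43
eef_pos: [512.9, -270.8, 159.1]
tool_rot: [-3.078, 0.186, 3.048]
force: [0.7, -0.3, -0.6]
width: 14.4
```

Emit:
step_arm([
  [[0,0.7,12.5,-0.8,-0.018,-0.014,0.104],[0,0.7,12.5,-0.8,-0.018,-0.014,0.104],[0,0.7,12.5,-0.8,-0.018,-0.014,0.104],[0,0.7,12.5,-0.8,-0.018,-0.014,0.104],[0,0.7,12.5,-0.8,-0.018,-0.014,0.104],[0,0.7,12.5,-0.8,-0.018,-0.014,0.104],[0,0.7,12.5,-0.8,-0.018,-0.014,0.104],[0,0.7,12.5,-0.8,-0.018,-0.014,0.104],[0,0.7,12.5,-0.8,-0.018,-0.014,0.104],[0,0,0,0,0,0,0]],
])

```text
clock: 25.27
eef_pos: [518.7, -157.2, 151.9]
tool_rot: [-2.887, 0.241, -2.255]
force: [-0.5, 0.0, -1.0]
width: 14.9
```

```bash
python3 - <<'E'
s=open('st.py').read()
s=s.replace("    print('toolz'","    tz=R[:,2];ax=np.cross(tz,-N);print('tilt fix rotvec',ax)\n    tip=p+tz*58.3;print('tip rest',(tip-C)@X,(tip-C)@Y,(tip-C)@N)\n    print('toolz'")
open('st.py','w').write(s)
E
python3 log.py; python3 - <<'E'
from snap import *
d,s=snap('im15')
crop(d['scene'][0],320,110,440,210,6,'pics/y2.png')
crop(d['top'][0],330,160,430,235,7,'pics/y1.png')
E
python3 st.py
```

```text
25.27 [ 0.973  0.707 -0.985  2.185  1.329  0.491  1.443] [ 518.7 -157.2  151.9] [-2.887  0.241 -2.255] [-0.5  0.  -1. ]
25.3667 [ 519.55 -159.65  152.51] [-2.89  0.24 -2.26] [-0.3  -0.09 -0.6 ] 14.468693047351506
clk 25.37 pos [ 519.546 -159.652  152.507] rpy [-2.886  0.24  -2.263] w 14.5
q [ 0.973  0.706 -0.984  2.182  1.328  0.493  1.44 ]
rotvec to rest frame [ 0.274  0.013 -0.752]
tilt fix rotvec [0. 0. 0.]
tip rest 11.421417601576069 0.3030159342703496 46.6321925400476
toolz [ 0.342  0.016 -0.94 ] tooly [-0.706  0.664 -0.246]
TCP in rest frame 11.410896636638281 0.33381361876074434 104.93218345610114
F world [-0.298 -0.088 -0.604] F rest -0.4903137987575714 -0.07399843567533641 -0.4645222681115302
```

View pics/y2.png

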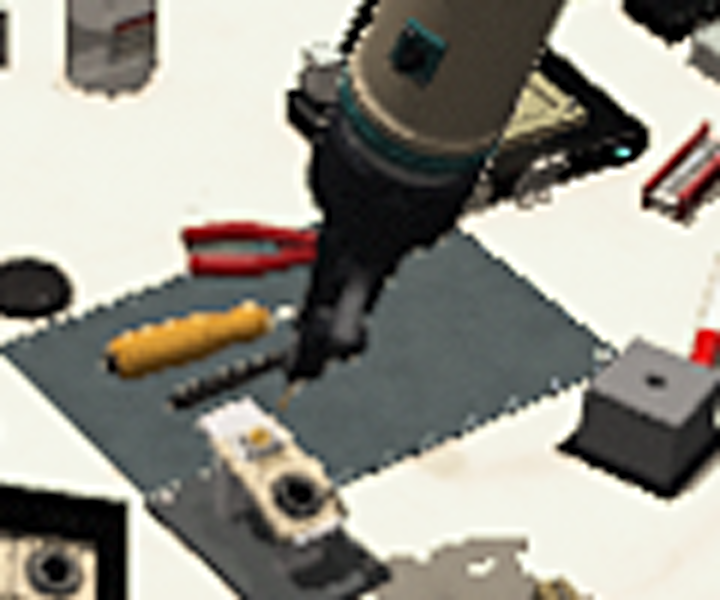

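View pics/y1.png

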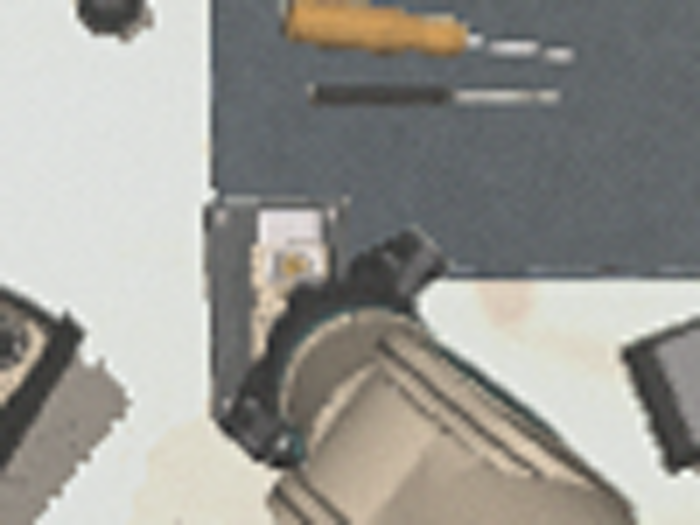

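Emit:
step_arm([
  [[0,4.1,0.1,-6.5,0,0,0],[0,4.1,0.1,-6.5,0,0,0],[0,4.1,0.1,-6.6,0,0,0],[0,0,0,0,0,0,0],[0,0,0,0,0,0,0]],
])

```text
clock: 25.78
eef_pos: [532.6, -159.7, 133.6]
tool_rot: [-2.884, 0.241, -2.262]
force: [0.8, 0.9, -0.2]
width: 14.5
```

```bash
python3 - <<'E'
from snap import *
d,s=snap('im16')
a=cv2.resize(d['scene'][0][160:200,346:390,::-1],None,fx=16,fy=16,interpolation=cv2.INTER_NEAREST);cv2.imwrite('pics/z2.png',a)
a=cv2.resize(d['top'][0][184:212,354:384,::-1],None,fx=20,fy=20,interpolation=cv2.INTER_NEAREST);cv2.imwrite('pics/z1.png',a)
from st import *
s,R=rep();tip=s['eef_pos']+R[:,2]*58.3
sc=d['scene'][2]
d15=pickle.load(open('im15.pkl','rb'));p15=np.array([519.5,-159.6,152.5])
print('tip proj now',proj(sc,tip),'im15',proj(sc,p15+R[:,2]*58.3),'needle base',proj(sc,s['eef_pos']+R[:,2]*38.3))
print('spot proj',proj(sc,C+X*16.3+N*9))
E
```

```text
25.8833 [ 532.66 -159.53  134.16] [-2.88  0.24 -2.26] [-0.52 -0.44  0.85] 14.338912540652736
clk 25.88 pos [ 532.664 -159.532  134.162] rpy [-2.883  0.241 -2.261] w 14.3
q [ 0.932  0.744 -0.943  2.168  1.407  0.488  1.374]
rotvec to rest frame [ 0.276  0.015 -0.753]
tilt fix rotvec [0.001 0.003 0.001]
tip rest 17.604002511503253 -0.24939754113987248 24.910825202629418
toolz [ 0.344  0.015 -0.939] tooly [-0.706  0.663 -0.248]
TCP in rest frame 17.4548349212041 -0.16415301619971856 83.21057204942946
F world [-0.52  -0.445  0.847] F rest -0.21786531982385143 -0.4195351441968368 0.9807108286592371
tip proj now [[363.492 178.198]] im15 [[366.285 175.853]] needle base [[365.185 174.588]]
spot proj [[362.336 181.38 ]]
```

View pics/z2.png

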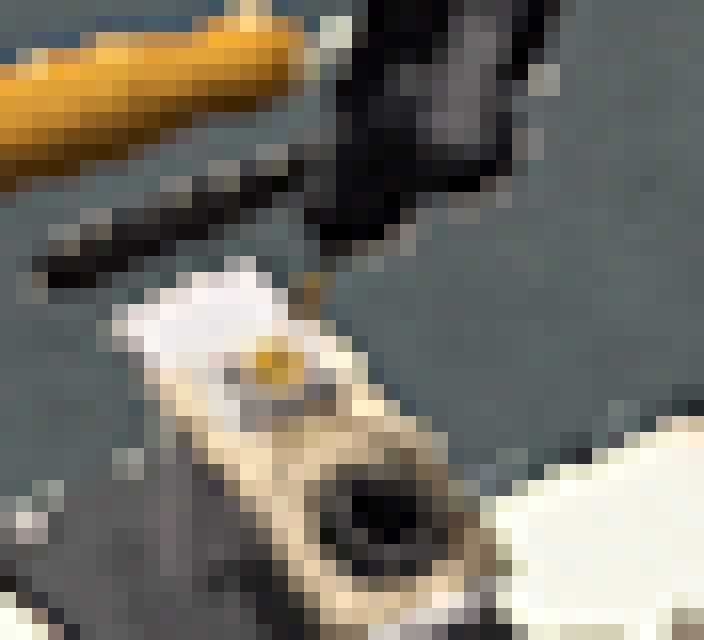

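View pics/z1.png

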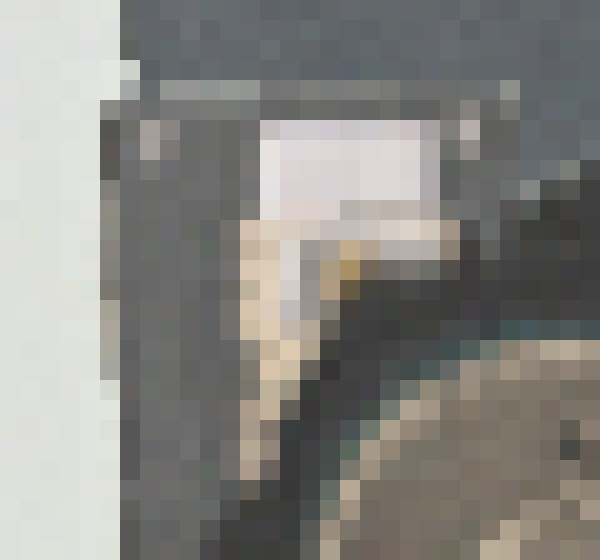

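Emit:
step_arm([
  [[0,1,0.2,-4,0,0,0],[0,1,0.2,-4,0,0,0],[0,0.9,0,-3.7,0,0,0],[0,0,0,0,0,0,0],[0,0,0,0,0,0,0]],
])

```text
clock: 26.3
eef_pos: [535.6, -158.7, 122.1]
tool_rot: [-2.883, 0.241, -2.26]
force: [0.2, -0.2, 0.4]
width: 14.6
```

```bash
cat > look.py <<'E'
from snap import *
from st import *
def look(k):
    d,s=snap('im%d'%k)
    a=cv2.resize(d['scene'][0][164:196,346:386,::-1],None,fx=18,fy=18,interpolation=cv2.INTER_NEAREST);cv2.imwrite(f'pics/A{k}s.png',a)
    a=cv2.resize(d['top'][0][184:212,354:384,::-1],None,fx=20,fy=20,interpolation=cv2.INTER_NEAREST);cv2.imwrite(f'pics/A{k}t.png',a)
    s,R=rep();tip=s['eef_pos']+R[:,2]*58.3;sc=d['scene'][2]
    print('tip proj',proj(sc,tip),'base',proj(sc,s['eef_pos']+R[:,2]*38.3),'spot',proj(sc,C+X*16.3+N*9),proj(sc,C+X*17.5+N*9))
import sys
look(int(sys.argv[1]))
E
python3 look.py 17
```

```text
26.4 [ 535.776 -158.677  122.417] [-2.883  0.241 -2.26 ] [ 0.182 -0.636 -0.812] 14.584025424448614
clk 26.40 pos [ 535.776 -158.677  122.417] rpy [-2.883  0.241 -2.26 ] w 14.6
q [ 0.913  0.765 -0.923  2.169  1.464  0.484  1.323]
rotvec to rest frame [ 0.276  0.015 -0.754]
tilt fix rotvec [0.001 0.003 0.   ]
tip rest 16.568698617134594 0.49020758081665516 12.796369882540077
toolz [ 0.344  0.015 -0.939] tooly [-0.707  0.662 -0.249]
TCP in rest frame 16.397162136279345 0.5435372255950016 71.0960931338963
F world [ 0.182 -0.636 -0.812] F rest -0.13511318938547667 -0.6437172565211003 -0.8148739489790804
tip proj [[362.474 180.698]] base [[364.151 177.137]] spot [[362.336 181.38 ]] [[362.125 181.082]]
```

View pics/A17s.png

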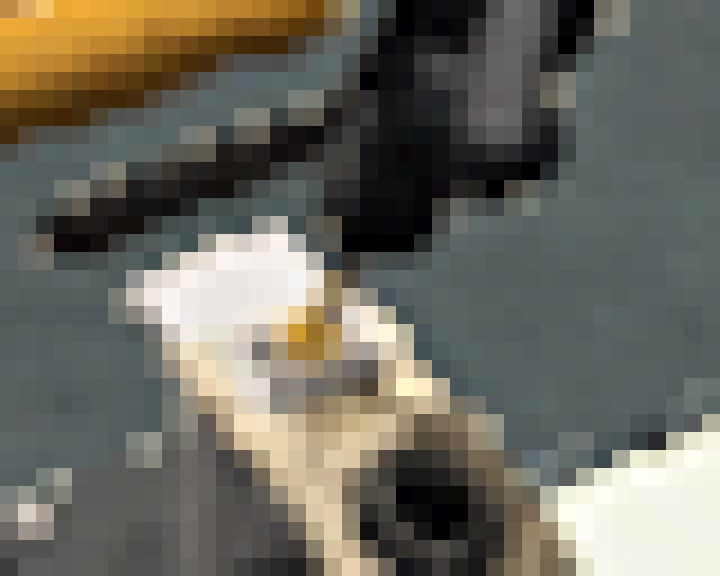

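View pics/A17t.png

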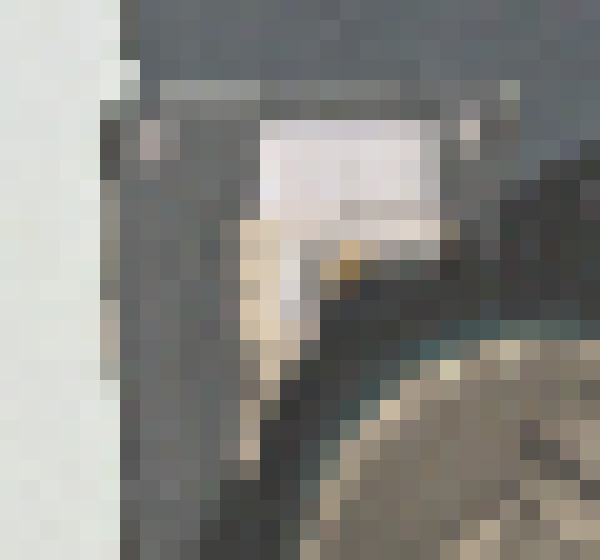

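```bash
python3 - <<'E'
from h import *
a=pickle.load(open('im12.pkl','rb'))['scene'][0].astype(int);b=pickle.load(open('im17.pkl','rb'))['scene'][0].astype(int)
df=(b-a).sum(2)
print('cols',list(range(357,370)))
for r in range(176,187): print(r,df[r,357:370])
E
```

```text
cols [357, 358, 359, 360, 361, 362, 363, 364, 365, 366, 367, 368, 369]
176 [   2   -4    0    1   -1    8   33  -35 -254 -266 -273 -269 -281]
177 [   4    3   -1    2    0    1   40   12 -260 -283 -288 -287 -173]
178 [  4   3   1   1  -2   4  20 -23 -98 -50 -64 -65 -29]
179 [  -5    0    1   -2    1   12  -22 -253 -253   54   24   22    5]
180 [   2    0    0    2    5   20  -95 -351 -165   31    3   -1    4]
181 [   1   -3   -2   -3    6   13 -134 -252  -19   13    3    0   -2]
182 [ -2   1   7  -8  -5   4 -33 -34  20   1   1  -1  -2]
183 [ -4   1   2  -4   6  -8 -63 -54  16  -3   2   3   8]
184 [ -1   0   2  -4   2   2 -33 -51  -1   7  13  -1  -2]
185 [  -6   -1    2    2    2    9    1   17  -44 -151  -51   24   29]
186 [   6    2    8    0    7   -1  -32  -25  -45 -106 -112 -115 -117]
```

Emit:
step_arm([
  [[0,0.8,0.6,-2.3,0,0,0],[0,0,0,0,0,0,0]],
])

```text
clock: 26.57
eef_pos: [536.6, -158.1, 120.0]
tool_rot: [-2.883, 0.241, -2.26]
force: [0.7, 0.7, -0.7]
width: 14.9
```

Emit:
step_arm([
  [[0,0,0,0,0,0,0]],
])

```text
clock: 26.65
eef_pos: [536.5, -158.1, 120.0]
tool_rot: [-2.883, 0.241, -2.26]
force: [0.3, -0.4, -0.9]
width: 14.5
```

Emit:
step_arm([
  [[0,0.34,0,-0.94,0,0,0],[0,0,0,0,0,0,0]],
])

```text
clock: 26.82
eef_pos: [536.9, -158.2, 119.1]
tool_rot: [-2.883, 0.241, -2.26]
force: [0.8, 0.1, -1.4]
width: 14.5
```

Emit:
step_arm([
  [[0,0.34,0,-0.94,0,0,0],[0,0,0,0,0,0,0]],
])

```text
clock: 26.98
eef_pos: [537.3, -158.2, 118.2]
tool_rot: [-2.882, 0.241, -2.26]
force: [-0.4, 1.0, -0.5]
width: 14.7
```

Emit:
step_arm([
  [[0,0.34,0,-0.94,0,0,0],[0,0,0,0,0,0,0]],
])

```text
clock: 27.15
eef_pos: [537.6, -158.1, 117.2]
tool_rot: [-2.882, 0.241, -2.26]
force: [-0.7, -0.4, -0.0]
width: 15.1
```

```bash
python3 st.py
```

```text
clk 27.15 pos [ 537.609 -158.149  117.245] rpy [-2.882  0.241 -2.26 ] w 15.1
q [ 0.905  0.776 -0.916  2.168  1.489  0.484  1.301]
rotvec to rest frame [ 0.276  0.015 -0.754]
tilt fix rotvec [0.001 0.003 0.   ]
tip rest 16.545549507699967 0.9256150328581233 7.302088581243774
toolz [ 0.344  0.015 -0.939] tooly [-0.707  0.662 -0.249]
TCP in rest frame 16.371895502374077 0.984580040788493 65.60180013639875
F world [-0.68  -0.372 -0.041] F rest -0.6689580559499155 -0.3398300578691357 0.19966374337822823
```

Emit:
step_arm([
  [[0,0.34,0,-0.94,0,0,0],[0,0.34,0,-0.94,0,0,0],[0,0,0,0,0,0,0]],
])

```text
clock: 27.4
eef_pos: [538.3, -158.1, 115.3]
tool_rot: [-2.882, 0.241, -2.26]
force: [-0.2, -0.7, 1.4]
width: 14.8
```

```bash
cat > avg.py <<'E'
from st import *
from cell import ctrl
F=[];P=[]
for i in range(10):
    ctrl.get_image('scene');s=ctrl.read_state();F.append(s['force']);P.append(s['eef_pos'])
F=np.array(F);P=np.array(P);r=(P.mean(0)-C)
print('clk',s['clock'],'F world',F.mean(0),'Fn',(F@N).mean(),'sd',(F@N).std()/10**.5,'Fx,Fy',(F@X).mean(),(F@Y).mean(),'TCP rest',r@X,r@Y,r@N)
E
python3 avg.py; python3 look.py 18
```

```text
clk 27.9 F world [-0.571  0.095  0.894] Fn 1.0336901186924172 sd 0.14381154077983835 Fx,Fy -0.22588284907011177 0.12169133649353867 TCP rest 16.398491755770984 0.9351262430302677 63.68985750868947
28.0 [ 538.273 -158.166  115.45 ] [-2.882  0.241 -2.26 ] [-1.567 -0.299  1.082] 15.109055640652938
clk 28.00 pos [ 538.273 -158.166  115.45 ] rpy [-2.882  0.241 -2.26 ] w 15.1
q [ 0.903  0.78  -0.913  2.168  1.497  0.485  1.294]
rotvec to rest frame [ 0.276  0.015 -0.754]
tilt fix rotvec [0.001 0.003 0.   ]
tip rest 16.55758061600215 0.8757936512890571 5.388745213663127
toolz [ 0.345  0.015 -0.939] tooly [-0.707  0.662 -0.249]
TCP in rest frame 16.380902664549044 0.9358048003483533 63.68844661567253
F world [-1.567 -0.299  1.082] F rest -1.1138986609592603 -0.2243544288731503 1.5572259001049717
tip proj [[361.766 182.05 ]] base [[363.428 178.518]] spot [[362.336 181.38 ]] [[362.125 181.082]]
```

View pics/A18s.png

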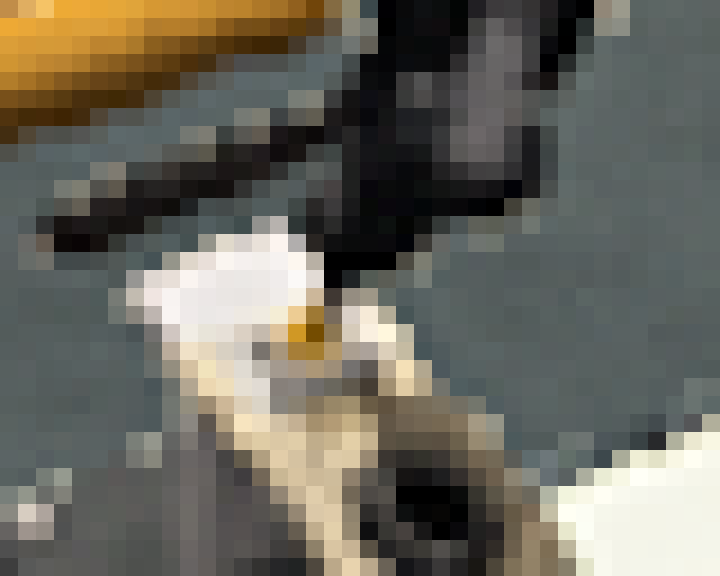

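Emit:
step_arm([
  [[0,0.4,0,-1.1,0,0,0],[0,0.4,0,-1.1,0,0,0],[0,0,0,0,0,0,0],[0,0,0,0,0,0,0]],
])

```text
clock: 28.33
eef_pos: [539.1, -158.1, 113.2]
tool_rot: [-2.883, 0.241, -2.26]
force: [-1.4, 0.3, 1.9]
width: 14.7
```

```bash
python3 avg.py; python3 look.py 19; python3 - <<'E'
from h import *
d=pickle.load(open('im19.pkl','rb'))
crop(d['scene'][0],300,110,460,230,5,'pics/B1.png')
E
```

```text
clk 28.8333 F world [-0.896  0.246  1.481] Fn 1.6941198469598788 sd 0.16298783744421896 Fx,Fy -0.3230430342810876 0.2877373025700162 TCP rest 16.374924061994875 0.9155916391542192 61.34298217389412
28.9333 [ 539.061 -158.145  113.237] [-2.883  0.241 -2.26 ] [-0.512  0.29   2.052] 14.330801864453214
clk 28.93 pos [ 539.061 -158.145  113.237] rpy [-2.883  0.241 -2.26 ] w 14.3
q [ 0.9    0.784 -0.911  2.167  1.507  0.485  1.286]
rotvec to rest frame [ 0.276  0.015 -0.754]
tilt fix rotvec [0.001 0.003 0.   ]
tip rest 16.53854332793622 0.8622266562099301 3.0392785738133767
toolz [ 0.344  0.015 -0.939] tooly [-0.707  0.662 -0.249]
TCP in rest frame 16.36372097763608 0.9194723898160257 61.33898835072238
F world [-0.512  0.29   2.052] F rest 0.23381398998812142 0.31332554607325896 2.0982232814914914
tip proj [[361.58  182.465]] base [[363.239 178.942]] spot [[362.336 181.38 ]] [[362.125 181.082]]
```

View pics/A19s.png

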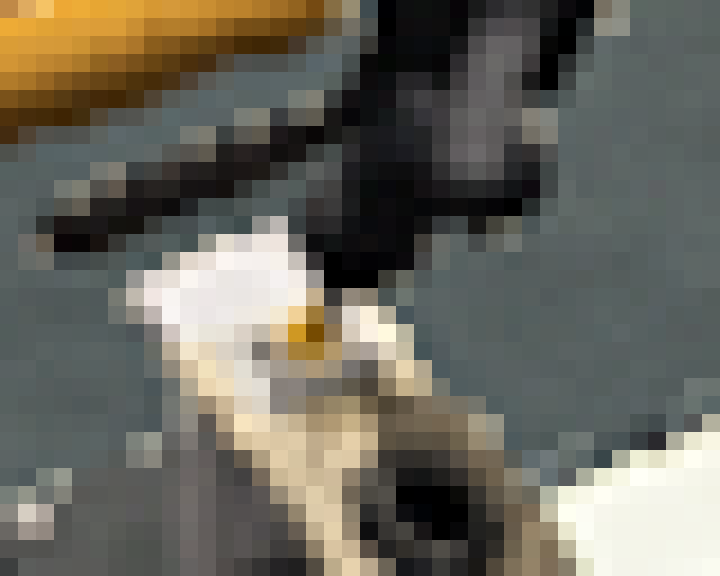

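View pics/B1.png

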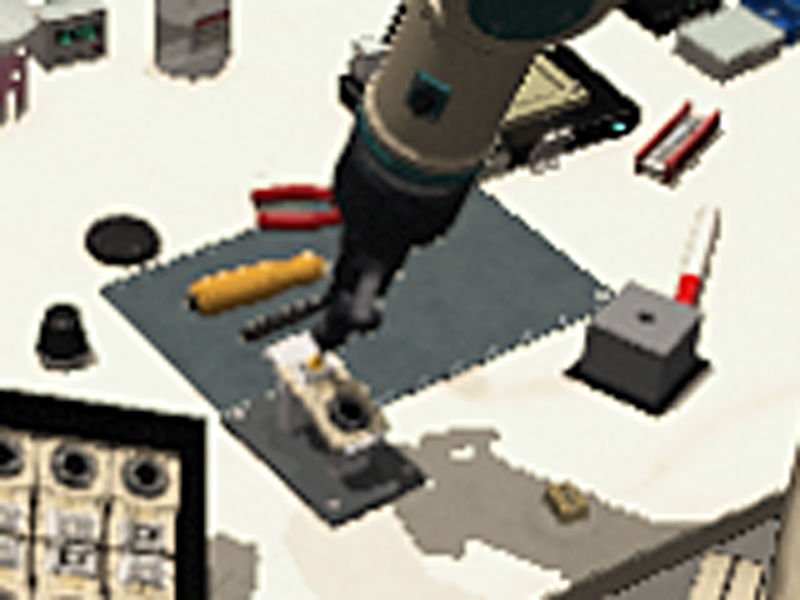

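View pics/A19t.png

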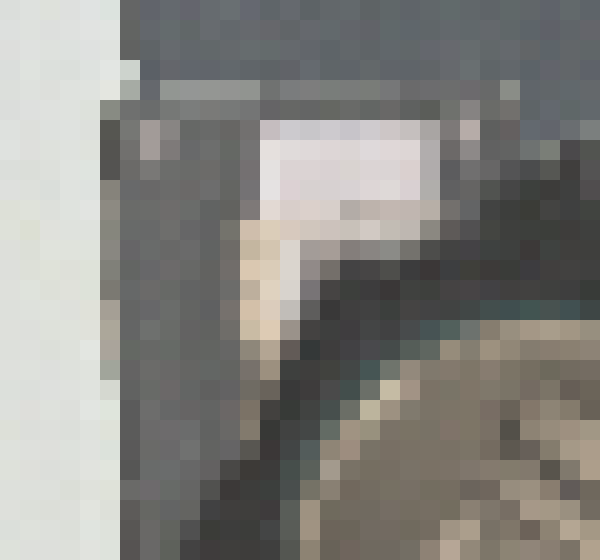

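```bash
python3 - <<'E'
from h import *
a=pickle.load(open('im12.pkl','rb'))['scene'][0].astype(int);b=pickle.load(open('im19.pkl','rb'))['scene'][0].astype(int)
df=(b-a).sum(2)
for r in range(178,186): print(r,df[r,358:370])
from cell import ctrl
print(ctrl.finish_job())
E
```

```text
178 [   5    2    4   -5 -141 -359 -202 -219 -264 -265 -247  -63]
179 [  -3    0    4   20  -11 -255 -594 -467 -236  -94   16  -28]
180 [   0    1    3   14   18 -185 -560 -261   -3   -3   60    5]
181 [   2   -4    1    4    9 -185 -271  -31   30    6    9    5]
182 [   3    2   -3   11  -16 -146 -111   34    8    6    1    4]
183 [  5  -7  -6  10  -8 -63 -51   9   5   9   9  16]
184 [ -2   6  -1  -6 -18   1   4   6   9   2  -9  27]
185 [   2    3    3   -1    1    7    5  -58 -148 -187 -169 -163]
the job is handed in; nothing more can be done
None
```

The board is lying flat on the sloped rest, lower end just above the lip and silver plate uphill. The probe is out of its stand and pressing on the brass spot, still gripped. I handed the job in at about 29 s, and no verdict is reported.

**Board:** I took the beige board, not the two turquoise ones. The first grasp could not reach the 20° tilt because of joint limits. So I set the board down on clear bench, gripped it again turned by half a turn, and carried it to the rest. I found the lip and the face by light contact (about 3 N and 6 N), then let go. Pictures from both cameras afterwards showed it seated.

**Last checks:**
- **Tip push-in:** the geometry gives about 6.1 mm and the averaged force about 5.5 mm. The force rose 0.28 N per mm, which fits the spring. The force zero is only known to about 0.2 N, or about 0.7 mm of push-in.
- **Squareness:** the tool axis was within about 0.003 rad of the rest's measured normal.
- **Tip position:** the tip lands on the spot in the scene picture. That picture puts it about 2 mm off centre and the robot readings about 1 mm; the spot's radius is 5 mm. The gripper hides the tip from the top camera.
- **Board and bench:** the board had not moved when the probe pressed it. In the last scene crop the other things near the rest and stand looked undisturbed; the crop does not cover the far left of the bench.

**Disagreement:** the scene camera read about 1–1.5 pixels low against the robot and the top camera. I allowed for this.

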